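Stand the third kiln post against the brick kerb

TASK

The next kiln shelf needs a third post: push the post that lies on the hearth end-on, still flat, up to the brick kerb until you feel its end butt on the bricks, then raise the other end, keeping the foot down on the hearth and against the kerb, until the post stands upright on its flat end. Leave it standing free with its side against the kerb, at the kerb's middle where the two bricks meet. Work gently, because fired clay chips, and do not disturb the two standing posts, the bowl, the cup or anything on the bench.

Things in the scene. Friction and masses are not known exactly. Their poses are not given: they have to be found in the camera images.
- post_centre (a point): Centre of the lying kiln post: a buff fired-clay cylinder, 46 mm diameter, 150 long, both ends flat and alike (dark dummy bore), 0.28 to 0.52 kg. Its x axis is the cylinder's axis; ends at x = +-75 mm. It starts lying on the hearth between the standing posts, one end 15 to 85 mm short of the kerb, up to 0.35 rad from square to it. It can roll; either end may become the foot.
- hearth: Fixed base of a lift-off kiln: a steel-rimmed brick slab 400 mm (its x) by 540 mm (its y), flat top 50 mm above the table. Origin at the centre of its underside, z up, x away from the robot.
- kerb: Fixed kerb of two buff firebricks laid flat end to end on the hearth: 460 mm long (y), 114 deep, 64 high, immovable. Origin on the hearth's top, on the line the bricks were laid to, at the joint between them (the kerb's middle); x points squarely into the bricks, away from the robot, z up. Laid dry by eye, the front face stands anywhere from x = -10 to +10 mm, parallel to y: find it by touch.
- post_left: A like post (46 by 150 mm) standing loose on the hearth near its front left corner; origin at the centre of its foot. Leave alone.
- post_right: A like post standing loose near the hearth's front right corner; origin at the centre of its foot. Leave alone.
- bowl: Loose unglazed bowl, 100 mm wide, 48 mm high, on the hearth near the left part of the kerb; origin at the centre of its foot. Leave alone.
- cup: Loose unglazed cup, 72 mm wide, 85 mm high, on the hearth near the right part of the kerb; origin at the centre of its foot. Leave alone.
- rolling_pin: Loose wooden rolling pin, 300 mm long, 54 mm thick, on the table to the right of the hearth. Leave alone.
- slip_jar: Loose jar of slip, 68 mm wide, 110 mm high, on the table to the left of the hearth. Leave alone.
- lidded_box: Loose square lidded ceramic box, 112 mm wide, 130 mm high, on the table to the right of the hearth. Leave alone.
- brush: Loose brush lying on the table to the left of the hearth. Leave alone.

How it is judged:
By the outcome, as a careful person would: the job done as asked, in the order asked, and still so for the second after the job is handed in, with the robot touching nothing.
It also fails if it takes over 48 s, if anything falls off the work surface, if the arm or the gripper's body presses on something with over 40 N, if the wrist force passes 120 N, or if a joint passes its speed limit or range.

ROBOT

A 6-joint arm with a two-finger parallel gripper is mounted at the origin on the work surface. World frame = base frame: x ahead of the robot, y to its left, z up, the work surface at z = 0. Lengths are in mm, angles in rad, forces in N, time in s.
With the tool pointing down it reaches from about 300 to 775 mm from the base axis. Payload 14.6 kg.
Tool frame: the origin (TCP) lies midway between the tips of the shut fingers; the grasp point (between the pads) lies 19 mm behind it; z points along the fingers, y is the direction in which the jaws open and shut (so a half turn about z gives the same grasp; the last joint's range is limited). The gripper opens to 94 mm and grips with 3 to 60 N. Pads are 16 mm wide; open, the fingers measure 119 mm over their backs; the gripper's body (75 mm by 177 mm) begins 78 mm behind the grasp point.
Start: joints at [-1.33, 0.3, 1.521, -0, 1.321, -0.067], TCP at [166.622, -524.143, 205.446] pointing down, gripper open.
Joint ranges: [-3.03, 3.03], [-0.79, 2.21], [0.23, 2.52], [-1.04, 4.18], [0, 3.07], [-2.55, 2.55]. Speed limits (rad/s): [2.22, 2.22, 2.57, 3.14, 3.14, 3.14].

INTERFACE

Orientations are given as [roll, pitch, yaw] about the fixed x, y, z axes, in that order (R = Rz(yaw) Ry(pitch) Rx(roll)).
In Python, from cell import manip gives the robot as it stands.
- The arm moves only by the tool play_rows, never from a script. Its argument "commands" is a list of rows, each an object of numbers: "x", "y", "z": the shift along the tool's x, y, z in m; "wx", "wy", "wz": the turn, a rotation vector about the tool's x, y, z in degrees; "grip": the opening, from 0 (shut) to 1 (fully open). In form: [{"x": .., "y": .., "z": .., "wx": .., "wy": .., "wz": .., "grip": ..}, ...]. A call has 1 to 20 rows; each row shifts and turns the commanded pose from where the row before left it, along the tool's axes as they then stand; what a row does not reach is not made up. A row lasts 1/8 s, in which the tool goes at most 62.5 mm and 10.7 degrees, less where a joint would pass 70% of its speed; a pose out of reach is approached as far as the arm can. A call is refused whole if a number of a shift passes 0.0625 or a number of a turn 10.7, either way. A call with a gripper value outside its range is refused whole. The fingers move at their own pace and stop on an object; "squeeze" is the grip in N (left out, the last holds). Time passes only in rows, so rows that do not move let the fingers close. It gives the time, the measured TCP pose, the force and the opening at its end, in the units of the state.
- manip.read_state(): the state, without advancing time (a new reading comes with each control period).
- manip.camera(name): name is "side" or "top"; returns (picture, depth): 420x560x3 uint8, red, green, blue; 420x560 float32, mm along the optical axis (not along the pixel's ray), 0 where there is no reading.
- manip.camera_info(name): a dict with "intrinsics" (3x3 intrinsics, pixels), "camera_from_world" (4x4, takes a point from world to camera coordinates). Camera axes: x right, y up, looking along -z (the intrinsics and any distortion apply to the point x, -y, -z); pixel columns grow to the right and rows downward; lengths in mm; the calibration is good to about 2 mm. A picture is of the moment at which its call begins. camera_info takes no time and is no camera call.
- manip.sign_off(): hands the job in, once; it reports no verdict.
The state is a dict: "clock": time; "joints": joint angles; "qd": joint speeds; "effort": joint torques, N m; "eef_pos": TCP position; "eef_rot": TCP orientation; "wrist_force": force on the tool from outside, world axes, zero at the start; "moment": the same for the moment, N m; "finger_gap": finger opening in mm.
Only numpy, scipy, OpenCV 4.12 (cv2) and the standard library are available. Lean on these libraries where they do the work, as an engineer would, in place of code of your own. Each camera call takes 0.05 s, during which the arm holds its last target.

## Working session

There is one attempt and no reset: what is moved stays moved. The work goes in short steps, Python scripts to look and compute and a tool call to move; the robot and the scene stay as the last step left them, time stands still between calls to the robot, and variables do not carry over. Pictures are saved under pics/ and viewed, and the job is handed in when it is done.

Besides the shell and the picture viewer there is one more tool, called after ">>>" by a JSON object that holds its "name" and its "arguments", one argument or row to a line. play_rows: Moves the arm, as the interface text tells. Its arguments: {"type":"object","properties":{"commands":{"type":"array"},"squeeze":{"type":"number"}},"required":["commands"]}

```bash
ls; mkdir -p pics
cat > h.py <<'E'
import numpy as np, cv2
from cell import manip
def look(n,f):
    p,d=manip.camera(n); cv2.imwrite('pics/'+f+'.png',p[:,:,::-1]); np.savez('pics/'+f+'.npz',p=p,d=d); return p,d
def cam(n):
    i=manip.camera_info(n); return np.array(i['intrinsics']),np.array(i['camera_from_world'])
def pts(n,d):
    K,T=cam(n); v,u=np.mgrid[0:d.shape[0],0:d.shape[1]]
    x=(u-K[0,2])/K[0,0]*d; y=(v-K[1,2])/K[1,1]*d
    P=np.stack([x,-y,-d,np.ones_like(d)],-1)@np.linalg.inv(T).T
    return P[...,:3]
def ray(n,u,v,z):
    K,T=cam(n); W=np.linalg.inv(T); r=np.array([(u-K[0,2])/K[0,0],-(v-K[1,2])/K[1,1],-1]); r=W[:3,:3]@r; o=W[:3,3]
    return o+r*(z-o[2])/r[2]
E
python3 - <<'E'
from h import *
for n in('side','top'):
    look(n,n+'0'); i=manip.camera_info(n); print(n,i.keys()); K,T=cam(n); print(K.round(1).tolist()); print(np.linalg.inv(T).round(3))
print(manip.read_state())
E
```

```text
pics
side dict_keys(['intrinsics', 'camera_from_world'])
[[543.7, 0.0, 275.9], [0.0, 543.7, 208.8], [0.0, 0.0, 1.0]]
[[-9.390000e-01  2.660000e-01 -2.190000e-01  1.151820e+02]
 [-3.440000e-01 -7.040000e-01  6.210000e-01  1.162704e+03]
 [ 1.100000e-02  6.580000e-01  7.530000e-01  1.466193e+03]
 [ 0.000000e+00  0.000000e+00  0.000000e+00  1.000000e+00]]
top dict_keys(['intrinsics', 'camera_from_world'])
[[532.8, 0.0, 282.6], [0.0, 532.8, 217.8], [0.0, 0.0, 1.0]]
[[ 1.100000e-02  9.950000e-01 -9.700000e-02  3.661080e+02]
 [-1.000000e+00  1.000000e-02 -9.000000e-03  7.196000e+00]
 [-8.000000e-03  9.800000e-02  9.950000e-01  1.604256e+03]
 [ 0.000000e+00  0.000000e+00  0.000000e+00  1.000000e+00]]
{'clock': 0.1, 'joints': array([-1.32962235e+00,  3.00378601e-01,  1.52152114e+00,  7.78184734e-06,
        1.32072089e+00, -6.65962827e-02]), 'qd': array([ 0.00123475, -0.00052214, -0.00081683, -0.0007251 , -0.00126261,
       -0.00098807]), 'effort': array([-4.77322756e-04, -5.32644296e+01, -3.53283691e+01,  7.09266728e-02,
        2.35086889e-02, -6.12290251e-05]), 'eef_pos': array([ 166.55711549, -523.92043549,  204.96243112]), 'eef_rot': array([-3.14056746e+00, -7.59296464e-05,  3.07768293e-01]), 'wrist_force': array([ 0.76393133, -1.17363256, -0.5975867 ]), 'moment': array([ 0.02044116, -0.03053448, -0.00486122]), 'finger_gap': 94.3216389083142}
```

View pics/top0.png

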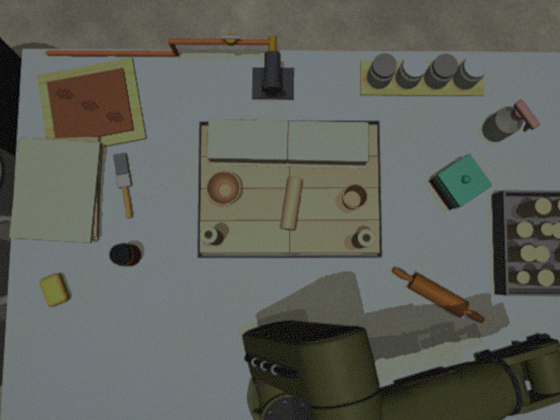

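View pics/side0.png

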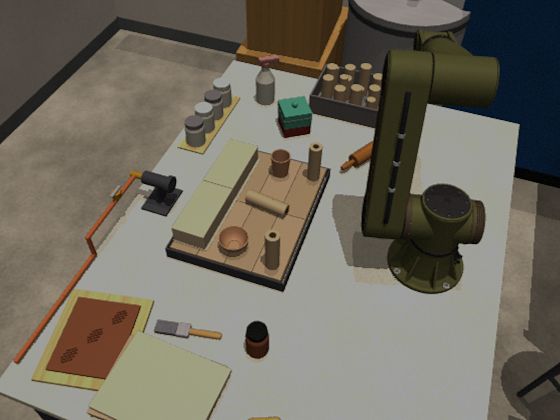

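The top view shows the hearth at cols 198–381 and rows 122–257. The kerb front edge is near row 163, with the joint at col 288. The lying post runs from (295,178) to (289,229). The bowl is at (224,187), the cup at (353,197), and the standing posts at (210,235) and (363,238). Next I measure these.

Run:
```python
from h import *
D=np.load('pics/top0.npz'); p,d=D['p'],D['d']; P=pts('top',d); 
S=np.load('pics/side0.npz'); ps,ds=S['p'],S['d']; Q=pts('side',ds)
for (u,v) in [(250,150),(330,150),(250,210),(330,220),(292,203),(210,235),(363,238),(353,197),(460,180)]: print(u,v,P[v,u].round(1))
cv2.imwrite('pics/crop0.png',cv2.resize(p[110:265,190:390,::-1],None,fx=4,fy=4,interpolation=cv2.INTER_CUBIC)[:600,:800])
# post cloud
for nm,A in(('top',P),('side',Q)):
    z=A[...,2]; 
    m=(z>62)&(z<110)&(A[...,0]>380)&(A[...,0]<565)&(abs(A[...,1]+10)<55)
    n,l,st,c=cv2.connectedComponentsWithStats(m.astype(np.uint8))
    k=1+np.argmax(st[1:,4]); X=A[l==k]; print(nm,st[k],c[k],'zmax',np.percentile(X[:,2],[50,95,99]))
    r=cv2.minAreaRect(X[:,:2].astype(np.float32)); print(r)
    print(cv2.fitLine(X[X[:,2]>85][:,:2].astype(np.float32),cv2.DIST_HUBER,0,.1,.1).ravel())
    m=(z>100)&(z<125)&(A[...,0]>530)&(A[...,0]<720)&(abs(A[...,1])<245)
    X=A[m]; print('kerb',len(X),np.median(X[:,2]),cv2.minAreaRect(X[:,:2].astype(np.float32)))
    fr=[]
    for y in range(-200,230,20):
        s=X[abs(X[:,1]-y)<8]
        if len(s): fr.append((y,s[:,0].min(),s[:,0].max()))
    print(np.array(fr).round(0).tolist())
```

```text
250 150 [706.4 116.9 108. ]
330 150 [ 707.2 -111.2  113.8]
250 210 [539.8 117.8  54.9]
330 220 [ 513.6 -117.1   46. ]
292 203 [556.7  -4.7  94.4]
210 235 [456.2 212.6 196.5]
363 238 [ 452.  -191.1  204.8]
353 197 [ 581.3 -183.6   54.1]
460 180 [ 624.9 -479.1  110.5]
top [280 200  20  30 454] [289.51321586 214.5969163 ] zmax [ 92.33545982  99.51161962 101.74175185]
((525.7266235351562, 2.235898971557617), (45.27154541015625, 82.6853256225586), 82.40457916259766)
[ 9.8080307e-01 -1.9500075e-01  5.2383563e+02  2.4467568e+00]
kerb 2544 114.3121909730886 ((625.0575561523438, 11.565719604492188), (458.8642272949219, 189.85595703125), 89.94441223144531)
[[-200.0, 551.0, 719.0], [-180.0, 541.0, 719.0], [-160.0, 544.0, 719.0], [-140.0, 561.0, 719.0], [-120.0, 678.0, 719.0], [-100.0, 677.0, 719.0], [-80.0, 678.0, 719.0], [-60.0, 677.0, 720.0], [-40.0, 679.0, 719.0], [-20.0, 565.0, 720.0], [0.0, 530.0, 720.0], [20.0, 679.0, 720.0], [40.0, 679.0, 719.0], [60.0, 679.0, 720.0], [80.0, 679.0, 720.0], [100.0, 680.0, 719.0], [120.0, 681.0, 720.0], [140.0, 591.0, 720.0], [160.0, 563.0, 719.0], [180.0,
[... 258 characters left out ...]
8)
[ 9.9767727e-01 -6.8118252e-02  5.2406909e+02  1.1764330e+01]
kerb 1621 114.97094872169964 ((626.9515380859375, 12.78387451171875), (464.3259582519531, 185.8870086669922), 89.98861694335938)
[[-200.0, 550.0, 720.0], [-180.0, 543.0, 720.0], [-160.0, 542.0, 719.0], [-140.0, 551.0, 719.0], [-120.0, 676.0, 720.0], [-100.0, 676.0, 719.0], [-80.0, 678.0, 718.0], [-60.0, 678.0, 719.0], [-40.0, 676.0, 717.0], [-20.0, 625.0, 720.0], [0.0, 534.0, 718.0], [20.0, 538.0, 720.0], [40.0, 679.0, 719.0], [60.0, 679.0, 719.0], [80.0, 680.0, 719.0], [100.0, 679.0, 719.0], [120.0, 678.0, 719.0], [140.0, 609.0, 718.0], [160.0, 566.0, 719.0], [180.0, 552.0, 719.0], [200.0, 550.0, 718.0], [220.0, 553.0, 720.0]]
```

View pics/crop0.png

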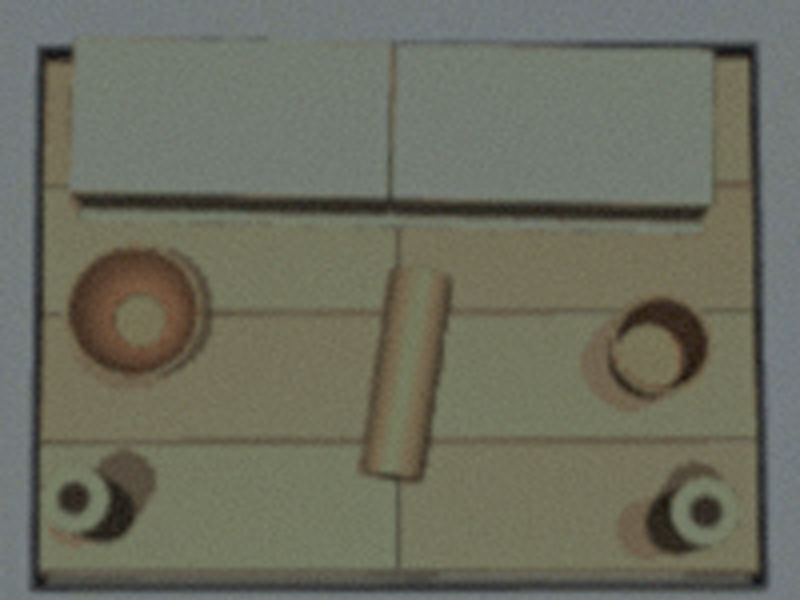

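Run:
```python
from h import *
D=np.load('pics/top0.npz'); p,d=D['p'],D['d']; P=pts('top',d); 
S=np.load('pics/side0.npz'); ps,ds=S['p'],S['d']; Q=pts('side',ds)
for nm,A in(('top',P),('side',Q)):
    z=A[...,2]; 
    m=(z>66)&(z<110)&(A[...,0]>440)&(A[...,0]<650)&(abs(A[...,1]+5)<60)
    n,l,st,c=cv2.connectedComponentsWithStats(m.astype(np.uint8))
    k=1+np.argmax(st[1:,4]); X=A[l==k]; print(nm,st[k],c[k],'zmax',np.percentile(X[:,2],[50,95,99]))
    print(cv2.minAreaRect(X[:,:2].astype(np.float32)))
    X=X[X[:,2]>80]
    print(cv2.fitLine(X[:,:2].astype(np.float32),cv2.DIST_HUBER,0,.1,.1).ravel())
    # kerb
    fr=[]
    m=(z>104)&(z<125)&(A[...,0]>650)&(A[...,0]<820)&(abs(A[...,1])<260)
    X=A[m]; print('kerb z',np.median(X[:,2]),cv2.minAreaRect(X[:,:2].astype(np.float32)))
    for y in range(-200,201,20):
        s=X[abs(X[:,1]-y)<8]
        if len(s): fr.append((y,np.sort(s[:,0])[2],np.sort(s[:,0])[-3]))
    fr=np.array(fr); print(np.polyfit(fr[:,0],fr[:,1],1),np.polyfit(fr[:,0],fr[:,2],1), fr[:,1].round())
    m=(z>38)&(z<62)&(A[...,0]>420)&(A[...,0]<640)&(abs(A[...,1])<240); print('hearth z',np.median(A[m][:,2]))
    m=(z>185)&(z<215)&(A[...,0]>350)&(A[...,0]<600)
    n,l,st,c=cv2.connectedComponentsWithStats(m.astype(np.uint8))
    for k in range(1,n):
        if st[k,4]>20: print('tall',A[l==k].mean(0).round(1),st[k,4],c[k])
# rgb edges, top: joint line & front edge at z=114, seam of the hearth at z=50
g=cv2.cvtColor(p,cv2.COLOR_RGB2GRAY).astype(float)
e=[]
for u in list(range(215,284,3))+list(range(292,364,3)):
    col=cv2.GaussianBlur(g,(1,3),0)[150:168,u]; dv=np.diff(col); i=np.argmin(dv); 
    o=0
    if 0<i<len(dv)-1:
        a,b,c_=dv[i-1:i+2]; o=.5*(a-c_)/(a-2*b+c_)
    e.append(ray('top',u,150+i+.5+o,114)[:2])
e=np.array(e); print('front edge rgb',np.polyfit(e[:,1],e[:,0],1),np.std(e[:,0]-np.polyval(np.polyfit(e[:,1],e[:,0],1),e[:,1])))
for v in (125,130,135,140,145,150,155):
    r=g[v-2:v+3,283:296].mean(0); w=np.maximum(np.median(r)-r-3,0); u=(w*np.arange(283,296)).sum()/w.sum(); print('joint',v,u.round(2),ray('top',u,v,114).round(1))
for v in (168,172,238,242,246):
    r=g[v-1:v+2,284:296].mean(0); w=np.maximum(np.median(r)-r-2,0); u=(w*np.arange(284,296)).sum()/w.sum(); print('seam',v,u.round(2),ray('top',u,v,50).round(1))
```

```text
top [280 176  23  54 826] [291.14164649 202.67917676] zmax [ 92.41726306  99.63196577 102.01218617]
((559.6166381835938, -2.1719436645507812), (45.505428314208984, 151.03013610839844), 82.39454650878906)
[ 9.9117023e-01 -1.3259561e-01  5.5770184e+02 -2.5495334e+00]
kerb z 114.78700104735822 ((737.1221923828125, 11.504241943359375), (458.21697998046875, 117.57221221923828), 89.37621307373047)
[1.29038041e-02 6.79658452e+02] [1.50032623e-02 7.91709075e+02] [678. 678. 677. 677. 678. 678. 678. 679. 679. 680. 680. 679. 680. 680.
 681. 681. 681. 682. 681. 682. 682.]
hearth z 50.822454400667084
tall [458.6 216.7 200. ] 242 [208.2892562 234.       ]
tall [ 454.2 -198.3  200.1] 247 [365.49392713 237.27935223]
side [245 189  44  27 572] [266.28846154 201.98776224] zmax [ 91.25507946 101.27613735 104.72465201]
((560.89404296875, 1.8554840087890625), (49.20320129394531, 157.0061492919922), 82.17813873291016)
[ 9.92955863e-01 -1.18484885e-01  5.56864563e+02  9.21487141e+00]
kerb z 115.85490719642507 ((736.8214721679688, 12.773025512695312), (464.8544006347656, 120.6982421875), 89.3946304321289)
[1.15819241e-02 6.79349941e+02] [1.47894047e-02 7.89661772e+02] [677. 677. 678. 678. 676. 678. 679. 679. 680. 679. 679. 679. 679. 680.
 681. 680. 680. 680. 681. 682. 682.]
hearth z 52.08788745734364
tall [ 453.1 -191.2  199.4] 138 [314.94927536 147.78985507]
tall [457.  223.6 199.9] 192 [271.78645833 236.19270833]
front edge rgb [1.34297028e-02 6.78761419e+02] 0.44989318510478343
joint 125 287.91 [778.8   9.3 114. ]
joint 130 287.79 [764.2   9.4 114. ]
joint 135 287.4 [749.6  10.4 114. ]
joint 140 287.19 [735.   10.9 114. ]
joint 145 287.24 [720.5  10.6 114. ]
joint 150 287.11 [706.   10.8 114. ]
joint 155 287.08 [691.6  10.7 114. ]
seam 168 289.14 [666.5   4.4  50. ]
seam 172 289.21 [654.5   4.1  50. ]
seam 238 289.28 [459.2   1.9  50. ]
seam 242 289.3 [447.5   1.8  50. ]
seam 246 289.29 [435.9   1.7  50. ]
```

```bash
cat >> h.py <<'E'
from scipy.spatial.transform import Rotation as Ro
def st():
    s=manip.read_state(); print('t',round(s['clock'],2),'p',s['eef_pos'].round(1),'rpy',s['eef_rot'].round(4),'F',s['wrist_force'].round(1),'M',s['moment'].round(2),'gap',round(s['finger_gap'],1)); return s
def to(p,s=None):
    s=s or st(); R=Ro.from_euler('xyz',s['eef_rot']).as_matrix(); d=R.T@(np.array(p)-s['eef_pos']); print('tool shift mm',d.round(1),R.round(3).tolist()); return d
E
echo ok
```

```text
ok
```

>>> {"name": "play_rows", "arguments": {
  "commands": [
    {"z":-0.045,"wz":8.4},
    {"z":-0.045,"wz":8.4},
    {"z":-0.045,"wz":8.5},
    {"x":0.01,"y":-0.02},
    {"x":0.0184,"y":-0.0407},
    {"x":0.0184,"y":-0.0407},
    {"x":0.0184,"y":-0.0407},
    {"x":0.0184,"y":-0.0407},
    {"x":0.0184,"y":-0.0407},
    {"x":0.0184,"y":-0.0407},
    {"x":0.0184,"y":-0.0407},
    {"x":0.0184,"y":-0.0407},
    {"x":0.0184,"y":-0.0407},
    {"x":0.0184,"y":-0.0407},
    {"x":0.0184,"y":-0.0407},
    {"x":0.0184,"y":-0.0407},
    {"x":0.0184,"y":-0.0407},
    {"x":0.0084,"y":-0.0207},
    {"x":0}
  ]
}}

```text
$.commands[0]: bad value
```

Run:
```python
from h import *
to([497,7.2,340])
```

```text
t 0.1 p [ 166.6 -523.9  205. ] rpy [-3.1406e+00 -1.0000e-04  3.0780e-01] F [ 0.8 -1.2 -0.6] M [ 0.02 -0.03 -0.  ] gap 94.3
tool shift mm [ 475.8 -406.2 -134.6] [[0.953, 0.303, -0.0], [0.303, -0.953, 0.001], [0.0, -0.001, -1.0]]
```

>>> {"name": "play_rows", "arguments": {
  "commands": [
    {"x":0,"y":0,"z":-0.045,"wx":0,"wy":0,"wz":8.4,"grip":1},
    {"x":0,"y":0,"z":-0.045,"wx":0,"wy":0,"wz":8.4,"grip":1},
    {"x":0,"y":0,"z":-0.045,"wx":0,"wy":0,"wz":8.5,"grip":1},
    {"x":0.01,"y":-0.02,"z":0,"wx":0,"wy":0,"wz":0,"grip":1},
    {"x":0.0184,"y":-0.0407,"z":0,"wx":0,"wy":0,"wz":0,"grip":1},
    {"x":0.0184,"y":-0.0407,"z":0,"wx":0,"wy":0,"wz":0,"grip":1},
    {"x":0.0184,"y":-0.0407,"z":0,"wx":0,"wy":0,"wz":0,"grip":1},
    {"x":0.0184,"y":-0.0407,"z":0,"wx":0,"wy":0,"wz":0,"grip":1},
    {"x":0.0184,"y":-0.0407,"z":0,"wx":0,"wy":0,"wz":0,"grip":1},
    {"x":0.0184,"y":-0.0407,"z":0,"wx":0,"wy":0,"wz":0,"grip":1},
    {"x":0.0184,"y":-0.0407,"z":0,"wx":0,"wy":0,"wz":0,"grip":1},
    {"x":0.0184,"y":-0.0407,"z":0,"wx":0,"wy":0,"wz":0,"grip":1},
    {"x":0.0184,"y":-0.0407,"z":0,"wx":0,"wy":0,"wz":0,"grip":1},
    {"x":0.0184,"y":-0.0407,"z":0,"wx":0,"wy":0,"wz":0,"grip":1},
    {"x":0.0184,"y":-0.0407,"z":0,"wx":0,"wy":0,"wz":0,"grip":1},
    {"x":0.0184,"y":-0.0407,"z":0,"wx":0,"wy":0,"wz":0,"grip":1},
    {"x":0.0184,"y":-0.0407,"z":0,"wx":0,"wy":0,"wz":0,"grip":1},
    {"x":0.0084,"y":-0.0207,"z":0,"wx":0,"wy":0,"wz":0,"grip":1},
    {"x":0,"y":0,"z":0,"wx":0,"wy":0,"wz":0,"grip":1}
  ]
}}

```text
clock: 2.48
eef_pos: [498.1, 7.2, 339.8]
eef_rot: [3.142, 0.001, -0.132]
wrist_force: [0.4, -0.3, -0.3]
finger_gap: 94.2
```

Run:
```python
from h import *
to([497,7.2,340])
```

```text
t 2.48 p [498.1   7.2 339.8] rpy [ 3.1416e+00  1.3000e-03 -1.3180e-01] F [ 0.4 -0.3 -0.3] M [0.07 0.03 0.03] gap 94.2
tool shift mm [-1.1  0.1 -0.2] [[0.991, -0.131, -0.001], [-0.131, -0.991, 0.0], [-0.001, 0.0, -1.0]]
```

>>> {"name": "play_rows", "arguments": {
  "commands": [
    {"x":0,"y":0,"z":0.03,"wx":0,"wy":0,"wz":0,"grip":1},
    {"x":0,"y":0,"z":0.045,"wx":0,"wy":0,"wz":0,"grip":1},
    {"x":0,"y":0,"z":0.045,"wx":0,"wy":0,"wz":0,"grip":1},
    {"x":0,"y":0,"z":0.045,"wx":0,"wy":0,"wz":0,"grip":1},
    {"x":0,"y":0,"z":0.04,"wx":0,"wy":0,"wz":0,"grip":1},
    {"x":0,"y":0,"z":0.02,"wx":0,"wy":0,"wz":0,"grip":1},
    {"x":0,"y":0,"z":0,"wx":0,"wy":0,"wz":0,"grip":1}
  ]
}}

```text
clock: 3.35
eef_pos: [497.0, 5.5, 114.5]
eef_rot: [3.141, 0.003, -0.135]
wrist_force: [0.7, 0.1, 0.3]
finger_gap: 93.6
```

Run:
```python
from h import *
st()
p,_=look('side','side1'); q,_=look('top','top1')
a=cv2.resize(p[100:280,170:370],None,fx=2,fy=2); b=cv2.resize(q[110:265,190:390],None,fx=2,fy=2)
b=np.vstack([b,np.zeros((50,400,3),np.uint8)])
cv2.imwrite('pics/v1.png',np.hstack([a,b])[:,:,::-1])
```

```text
t 3.35 p [497.    5.5 114.5] rpy [ 3.1413e+00  2.6000e-03 -1.3460e-01] F [0.7 0.1 0.3] M [ 0.05 -0.03  0.05] gap 93.6
```

View pics/v1.png

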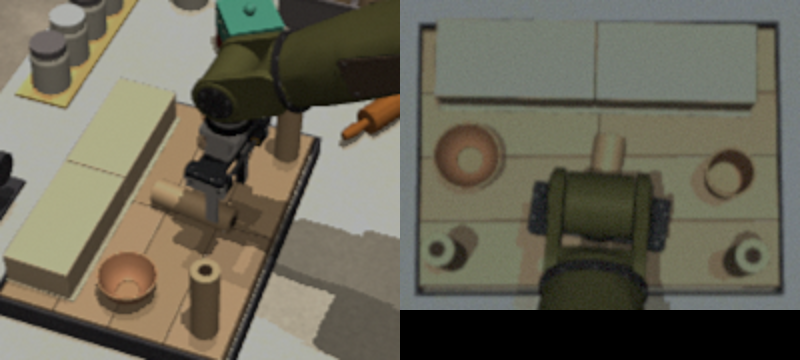

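The fingers straddle the near end of the post: side crop finger at (212,205), post end at about (235,215). I descend and grip gently.

>>> {"name": "play_rows", "arguments": {
  "commands": [
    {"x":0,"y":0,"z":0.015,"wx":0,"wy":0,"wz":0,"grip":1},
    {"x":0,"y":0,"z":0.015,"wx":0,"wy":0,"wz":0,"grip":1},
    {"x":0,"y":0,"z":0.015,"wx":0,"wy":0,"wz":0,"grip":1},
    {"x":0,"y":0,"z":0.011,"wx":0,"wy":0,"wz":0,"grip":1},
    {"x":0,"y":0,"z":0,"wx":0,"wy":0,"wz":0,"grip":1},
    {"x":0,"y":0,"z":0,"wx":0,"wy":0,"wz":0,"grip":0.6},
    {"x":0,"y":0,"z":0,"wx":0,"wy":0,"wz":0,"grip":0.53},
    {"x":0,"y":0,"z":0,"wx":0,"wy":0,"wz":0,"grip":0.45},
    {"x":0,"y":0,"z":0,"wx":0,"wy":0,"wz":0,"grip":0.4},
    {"x":0,"y":0,"z":0,"wx":0,"wy":0,"wz":0,"grip":0.4},
    {"x":0,"y":0,"z":0,"wx":0,"wy":0,"wz":0,"grip":0.4}
  ],
  "squeeze": 20
}}

```text
clock: 4.82
eef_pos: [497.9, 6.3, 59.5]
eef_rot: [-3.142, -0.0, -0.134]
wrist_force: [0.4, 0.5, 0.5]
finger_gap: 45.3
```

Run:
```python
from h import *
st()
p,d=look('top','top2'); q,_=look('side','side2')
P=pts('top',d); z=P[...,2]
m=(z>80)&(z<110)&(P[...,0]>535)&(P[...,0]<660)&(abs(P[...,1]+5)<50)
n,l,s,c=cv2.connectedComponentsWithStats(m.astype(np.uint8)); k=1+np.argmax(s[1:,4]); X=P[l==k]
print(s[k],X[:,0].max(),cv2.fitLine(X[:,:2].astype(np.float32),cv2.DIST_HUBER,0,.1,.1).ravel(),cv2.minAreaRect(X[:,:2].astype(np.float32)))
a=cv2.resize(q[100:280,170:370],None,fx=2,fy=2); b=cv2.resize(p[110:265,190:390],None,fx=2,fy=2)
b=np.vstack([b,np.zeros((50,400,3),np.uint8)])
cv2.imwrite('pics/v2.png',np.hstack([a,b])[:,:,::-1])
```

```text
t 4.83 p [497.9   6.3  59.5] rpy [-3.1415 -0.     -0.1338] F [0.4 0.5 0.5] M [ 0.13  0.04 -0.01] gap 45.3
[285 177  18  23 335] 633.4687443588259 [ 9.7742087e-01 -2.1130191e-01  5.9985901e+02 -8.5306740e+00] ((600.3568725585938, -8.788959503173828), (44.21938705444336, 66.49271392822266), 82.93333435058594)
```

View pics/v2.png

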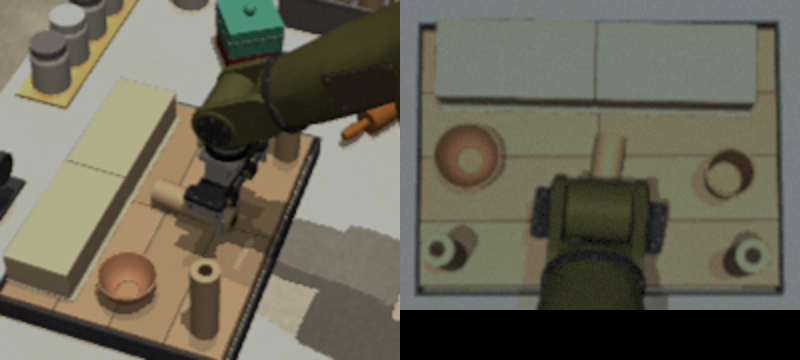

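The post is gripped about 13 mm from its near end (gap 45.3 mm). In the top crop its free end is at about (608,135), still short of the kerb. I now square it, shift it a little, and slide it forward flat.

>>> {"name": "play_rows", "arguments": {
  "commands": [
    {"x":0.002,"y":-0.0008,"z":0,"wx":0,"wy":0,"wz":-0.7,"grip":0.4},
    {"x":0.003,"y":-0.001,"z":0,"wx":0,"wy":0,"wz":-0.9,"grip":0.4},
    {"x":0.003,"y":-0.001,"z":0,"wx":0,"wy":0,"wz":-0.9,"grip":0.4},
    {"x":0.003,"y":-0.001,"z":0,"wx":0,"wy":0,"wz":-0.9,"grip":0.4},
    {"x":0.003,"y":-0.001,"z":0,"wx":0,"wy":0,"wz":-0.9,"grip":0.4},
    {"x":0.003,"y":-0.001,"z":0,"wx":0,"wy":0,"wz":-0.9,"grip":0.4},
    {"x":0.003,"y":-0.001,"z":0,"wx":0,"wy":0,"wz":-0.9,"grip":0.4},
    {"x":0.003,"y":-0.0005,"z":0,"wx":0,"wy":0,"wz":-0.8,"grip":0.4},
    {"x":0.002,"y":0,"z":0,"wx":0,"wy":0,"wz":0,"grip":0.4},
    {"x":0,"y":0,"z":0,"wx":0,"wy":0,"wz":0,"grip":0.4}
  ]
}}

```text
clock: 6.18
eef_pos: [523.7, 11.8, 59.5]
eef_rot: [-3.141, -0.001, -0.013]
wrist_force: [-0.4, 1.0, 1.8]
finger_gap: 45.6
```

```bash
cat >> h.py <<'E'
def post(f):
    p,d=look('top',f); P=pts('top',d); z=P[...,2]
    m=(z>80)&(z<108)&(P[...,0]>540)&(P[...,0]<676)&(abs(P[...,1]-5)<50)
    n,l,s,c=cv2.connectedComponentsWithStats(m.astype(np.uint8)); k=1+np.argmax(s[1:,4]); X=P[l==k]
    print('post',s[k],X[:,0].max().round(1),'line',cv2.fitLine(X[:,:2].astype(np.float32),cv2.DIST_HUBER,0,.1,.1).ravel().round(3),cv2.minAreaRect(X[:,:2].astype(np.float32)))
    # rgb silhouette midline, rays to axis height 73
    q,_=look('side',f+'s')
    a=cv2.resize(q[100:280,170:370],None,fx=2,fy=2); b=cv2.resize(p[110:290,190:390],None,fx=2,fy=2)
    cv2.imwrite('pics/'+f+'v.png',np.hstack([a,b])[:,:,::-1])
E
python3 - <<'E'
from h import *
st(); post('top3')
E
```

```text
t 6.17 p [523.7  11.8  59.5] rpy [-3.1414e+00 -5.0000e-04 -1.3400e-02] F [-0.4  1.   1.8] M [0.19 0.14 0.06] gap 45.6
post [280 168  16  21 314] 660.1 line [ 9.99000e-01 -4.20000e-02  6.28702e+02  9.69200e+00] ((629.6065063476562, 8.933320999145508), (61.258975982666016, 43.45090866088867), 0.4996514916419983)
```

View pics/top3v.png

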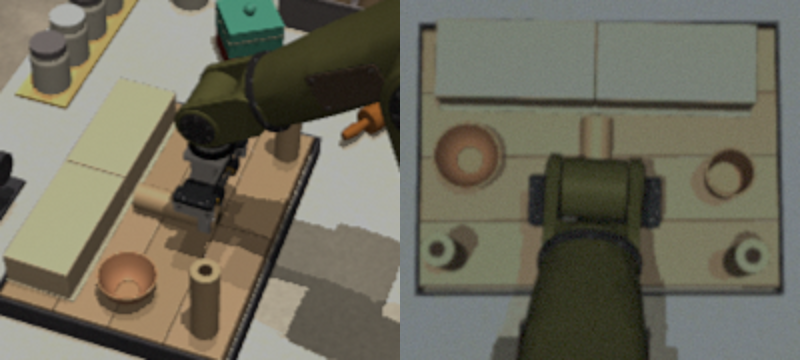

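The post is now square to the kerb, its end at x≈660, about 20 mm short. It sits about 2 mm right of the joint line. I push on and feel for contact.

>>> {"name": "play_rows", "arguments": {
  "commands": [
    {"x":0.002,"y":-0.0003,"z":0,"wx":0,"wy":0,"wz":0,"grip":0.4},
    {"x":0.002,"y":-0.0003,"z":0,"wx":0,"wy":0,"wz":0,"grip":0.4},
    {"x":0.002,"y":-0.0003,"z":0,"wx":0,"wy":0,"wz":0,"grip":0.4},
    {"x":0.002,"y":-0.0003,"z":0,"wx":0,"wy":0,"wz":0,"grip":0.4},
    {"x":0.002,"y":-0.0003,"z":0,"wx":0,"wy":0,"wz":0,"grip":0.4},
    {"x":0.001,"y":-0.0005,"z":0,"wx":0,"wy":0,"wz":0,"grip":0.4}
  ]
}}

```text
clock: 7.02
eef_pos: [534.6, 13.4, 59.5]
eef_rot: [3.141, -0.0, -0.013]
wrist_force: [-3.6, -2.2, 4.5]
finger_gap: 45.6
```

>>> {"name": "play_rows", "arguments": {
  "commands": [
    {"x":0.001,"y":0,"z":0,"wx":0,"wy":0,"wz":0,"grip":0.4},
    {"x":0.001,"y":0,"z":0,"wx":0,"wy":0,"wz":0,"grip":0.4}
  ]
}}

```text
clock: 7.28
eef_pos: [536.5, 13.5, 59.5]
eef_rot: [-3.141, 0.0, -0.013]
wrist_force: [-4.2, 0.4, 5.0]
finger_gap: 45.4
```

>>> {"name": "play_rows", "arguments": {
  "commands": [
    {"x":0.001,"y":0,"z":0,"wx":0,"wy":0,"wz":0,"grip":0.4},
    {"x":0.001,"y":0,"z":0,"wx":0,"wy":0,"wz":0,"grip":0.4}
  ]
}}

```text
clock: 7.52
eef_pos: [538.5, 13.5, 59.5]
eef_rot: [-3.142, -0.0, -0.013]
wrist_force: [-3.4, 0.1, 4.5]
finger_gap: 45.6
```

>>> {"name": "play_rows", "arguments": {
  "commands": [
    {"x":0.001,"y":0,"z":0,"wx":0,"wy":0,"wz":0,"grip":0.4},
    {"x":0.001,"y":0,"z":0,"wx":0,"wy":0,"wz":0,"grip":0.4}
  ]
}}

```text
clock: 7.78
eef_pos: [540.5, 13.4, 59.5]
eef_rot: [3.142, -0.0, -0.013]
wrist_force: [-4.0, -0.0, 4.1]
finger_gap: 45.6
```

>>> {"name": "play_rows", "arguments": {
  "commands": [
    {"x":0.001,"y":0,"z":0,"wx":0,"wy":0,"wz":0,"grip":0.4}
  ]
}}

```text
clock: 7.9
eef_pos: [541.5, 13.4, 59.4]
eef_rot: [-3.142, 0.0, -0.013]
wrist_force: [-5.2, 0.5, 5.1]
finger_gap: 45.7
```

>>> {"name": "play_rows", "arguments": {
  "commands": [
    {"x":0.001,"y":0,"z":0,"wx":0,"wy":0,"wz":0,"grip":0.4}
  ]
}}

```text
clock: 8.02
eef_pos: [542.5, 13.4, 59.5]
eef_rot: [3.142, -0.0, -0.013]
wrist_force: [-4.9, 0.8, 4.8]
finger_gap: 45.8
```

>>> {"name": "play_rows", "arguments": {
  "commands": [
    {"x":0.001,"y":0,"z":0,"wx":0,"wy":0,"wz":0,"grip":0.4}
  ]
}}

```text
clock: 8.15
eef_pos: [543.2, 13.4, 59.4]
eef_rot: [-3.142, 0.001, -0.013]
wrist_force: [-11.6, -0.6, 10.0]
finger_gap: 45.5
```

>>> {"name": "play_rows", "arguments": {
  "commands": [
    {"x":0.0004,"y":0,"z":0,"wx":0,"wy":0,"wz":0,"grip":0.4}
  ]
}}

```text
clock: 8.28
eef_pos: [543.1, 13.4, 59.4]
eef_rot: [3.142, 0.002, -0.013]
wrist_force: [-12.4, -0.9, 9.9]
finger_gap: 45.6
```

Run:
```python
from h import *
st(); post('top4')
```

```text
t 8.28 p [543.1  13.4  59.4] rpy [ 3.1416e+00  2.2000e-03 -1.3300e-02] F [-12.4  -0.9   9.9] M [ 0.03  2.33 -0.  ] gap 45.6
post [280 162  15  19 266] 675.9 line [1.0000e+00 2.2000e-02 6.4889e+02 1.0625e+01] ((648.6989135742188, 10.558280944824219), (54.37986373901367, 40.596092224121094), 0.5462275147438049)
```

View pics/top4v.png

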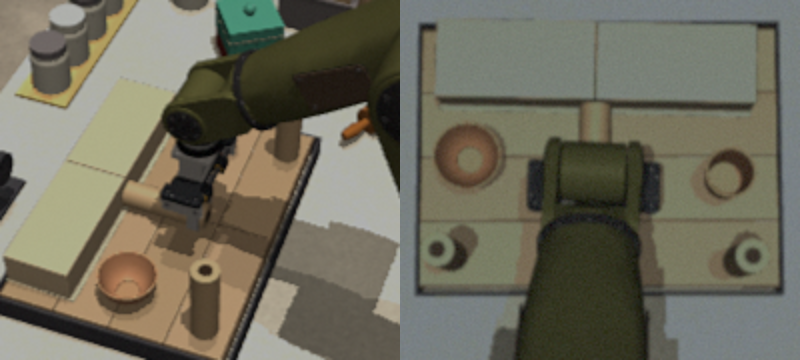

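The end butts on the kerb: Fx jumped from about −5 to −12 N and motion stopped at TCP x 543.1. The picture shows the post touching at top crop (595,103), centred on the joint to within 1 mm. Now I work out the raising arc.

```bash
cat > arc.py <<'E'
import numpy as np,sys
s=float(sys.argv[1]); a=np.radians(np.arange(float(sys.argv[2]),float(sys.argv[3])+.1,3))
x=s*(1-np.cos(a))-23*np.sin(a); z=s*np.sin(a)+23*(np.cos(a)-1)
for i in range(1,len(a)): print(round(np.degrees(a[i]),1),'dx %.1f dz %.1f'%(x[i]-x[i-1],z[i]-z[i-1]),' tot %.1f %.1f'%(x[i],z[i]))
E
python3 arc.py 136 0 90
```

```text
3.0 dx -1.0 dz 7.1  tot -1.0 7.1
6.0 dx -0.6 dz 7.0  tot -1.7 14.1
9.0 dx -0.3 dz 6.9  tot -1.9 21.0
12.0 dx 0.1 dz 6.8  tot -1.8 27.8
15.0 dx 0.5 dz 6.6  tot -1.3 34.4
18.0 dx 0.9 dz 6.5  tot -0.5 40.9
21.0 dx 1.2 dz 6.3  tot 0.8 47.2
24.0 dx 1.6 dz 6.1  tot 2.4 53.3
27.0 dx 2.0 dz 5.9  tot 4.4 59.2
30.0 dx 2.3 dz 5.7  tot 6.7 64.9
33.0 dx 2.7 dz 5.4  tot 9.4 70.4
36.0 dx 3.0 dz 5.2  tot 12.5 75.5
39.0 dx 3.4 dz 4.9  tot 15.8 80.5
42.0 dx 3.7 dz 4.6  tot 19.5 85.1
45.0 dx 4.0 dz 4.3  tot 23.6 89.4
48.0 dx 4.3 dz 4.0  tot 27.9 93.5
51.0 dx 4.6 dz 3.7  tot 32.5 97.2
54.0 dx 4.9 dz 3.4  tot 37.5 100.5
57.0 dx 5.2 dz 3.0  tot 42.6 103.6
60.0 dx 5.4 dz 2.7  tot 48.1 106.3
63.0 dx 5.7 dz 2.3  tot 53.8 108.6
66.0 dx 5.9 dz 2.0  tot 59.7 110.6
69.0 dx 6.1 dz 1.6  tot 65.8 112.2
72.0 dx 6.3 dz 1.2  tot 72.1 113.5
75.0 dx 6.5 dz 0.9  tot 78.6 114.3
78.0 dx 6.6 dz 0.5  tot 85.2 114.8
81.0 dx 6.8 dz 0.1  tot 92.0 114.9
84.0 dx 6.9 dz -0.3  tot 98.9 114.7
87.0 dx 7.0 dz -0.6  tot 105.9 114.0
90.0 dx 7.1 dz -1.0  tot 113.0 113.0
```

>>> {"name": "play_rows", "arguments": {
  "commands": [
    {"x":0,"y":0,"z":0,"wx":0,"wy":0,"wz":0,"grip":0.4},
    {"x":-0.001,"y":0,"z":-0.003,"wx":0,"wy":0,"wz":0,"grip":0.4},
    {"x":-0.0005,"y":0,"z":-0.0045,"wx":0,"wy":0,"wz":0,"grip":0.4},
    {"x":-0.0005,"y":0,"z":-0.0065,"wx":0,"wy":0,"wz":0,"grip":0.4},
    {"x":0,"y":0,"z":0,"wx":0,"wy":0,"wz":0,"grip":0.4}
  ],
  "squeeze": 7
}}

```text
clock: 9.0
eef_pos: [541.9, 13.4, 73.9]
eef_rot: [3.142, -0.0, -0.013]
wrist_force: [-1.2, 0.3, -2.0]
finger_gap: 45.8
```

Run:
```python
from h import *
st(); post('top5')
q=cv2.imread('pics/top5s.png'); cv2.imwrite('pics/z5.png',cv2.resize(q[150:240,200:320],None,fx=6,fy=6,interpolation=cv2.INTER_CUBIC))
```

```text
t 9.0 p [541.9  13.4  73.9] rpy [ 3.1416e+00 -4.0000e-04 -1.3300e-02] F [-1.2  0.3 -2. ] M [ 0.02  0.24 -0.03] gap 45.8
post [280 162  15  19 265] 675.5 line [9.38000e-01 3.46000e-01 6.48652e+02 1.00490e+01] ((648.3770141601562, 10.551427841186523), (54.007232666015625, 40.572818756103516), 0.6395460367202759)
```

View pics/z5.png

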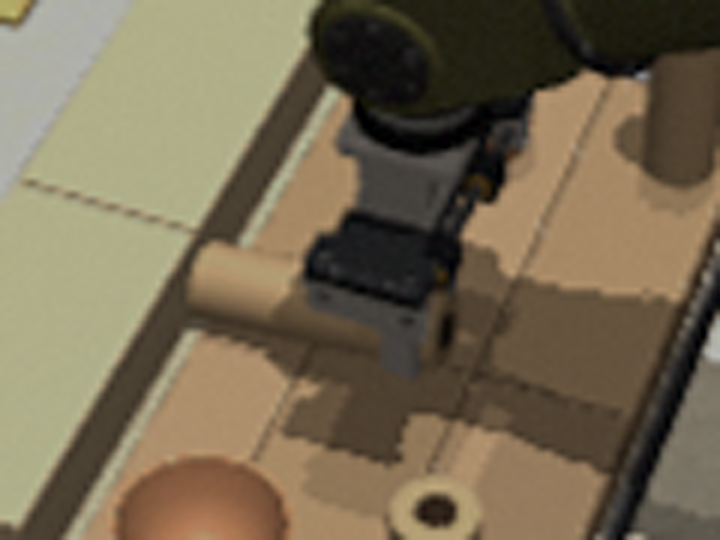

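>>> {"name": "play_rows", "arguments": {
  "commands": [
    {"x":-0.0003,"y":0,"z":-0.0069,"wx":0,"wy":0,"wz":0,"grip":0.4},
    {"x":0.0001,"y":0,"z":-0.0068,"wx":0,"wy":0,"wz":0,"grip":0.4},
    {"x":0.0005,"y":0,"z":-0.0066,"wx":0,"wy":0,"wz":0,"grip":0.4},
    {"x":0.0009,"y":0,"z":-0.0065,"wx":0,"wy":0,"wz":0,"grip":0.4},
    {"x":0.0012,"y":0,"z":-0.0063,"wx":0,"wy":0,"wz":0,"grip":0.4},
    {"x":0,"y":0,"z":0,"wx":0,"wy":0,"wz":0,"grip":0.4}
  ]
}}

```text
clock: 9.85
eef_pos: [544.4, 13.3, 107.0]
eef_rot: [3.142, -0.0, -0.013]
wrist_force: [-1.6, -0.3, -1.4]
finger_gap: 45.8
```

```bash
cat >> h.py <<'E'
def tilt(f):
    for n,g in(('top',f),('side',f+'s')):
        D=np.load('pics/'+g+'.npz'); P=pts(n,D['d']); 
        m=(abs(P[...,1]-10)<6)&(P[...,0]>590)&(P[...,0]<677)&(P[...,2]>60)&(P[...,2]<300)
        X=P[m]; 
        for a in range(590,680,10):
            t=X[(X[:,0]>=a)&(X[:,0]<a+10)]
            if len(t)>1: print(n,a+5,len(t),np.median(t[:,2]).round(1),t[:,2].max().round(1),end=' | ')
        print()
E
python3 - <<'E'
from h import *
st(); post('top6'); tilt('top4'); tilt('top6')
q=cv2.imread('pics/top6s.png'); cv2.imwrite('pics/z6.png',cv2.resize(q[150:240,200:320],None,fx=6,fy=6,interpolation=cv2.INTER_CUBIC))
E
```

```text
t 9.85 p [544.4  13.3 107. ] rpy [ 3.1416e+00 -3.0000e-04 -1.3300e-02] F [-1.6 -0.3 -1.4] M [0.03 0.28 0.02] gap 45.8
post [280 162  15  15 191] 676.0 line [  0.722  -0.691 655.04   11.586] ((654.0774536132812, 10.583152770996094), (43.75583267211914, 40.533912658691406), 0.6331412196159363)
top 625 12 95.6 103.0 | top 635 13 97.7 103.6 | top 645 14 97.4 100.1 | top 655 14 97.9 100.4 | top 665 15 97.7 103.4 | top 675 8 96.4 101.3 | 
side 615 2 97.6 99.1 | side 625 5 96.8 103.0 | side 635 5 99.2 100.4 | side 645 7 98.4 100.3 | side 655 8 97.2 101.0 | side 665 11 97.2 102.7 | side 675 3 95.3 96.2 | 
top 635 12 109.9 117.2 | top 645 15 106.4 109.9 | top 655 12 102.2 110.9 | top 665 13 99.0 103.4 | top 675 8 96.4 101.2 | 
side 615 3 118.0 121.9 | side 625 7 113.5 120.0 | side 635 9 108.8 112.2 | side 645 2 110.8 113.4 | side 655 5 104.0 106.4 | side 665 6 101.3 103.2 | side 675 4 98.9 105.9 |
```

View pics/z6.png

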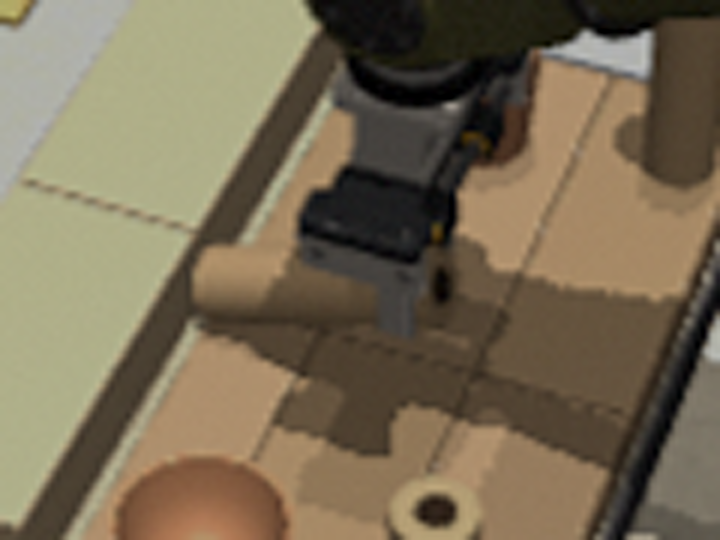

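The post pivots in the pads as planned. Depth gives about 20° of tilt, with the foot's top edge at the kerb face and the foot down. I continue the arc.

>>> {"name": "play_rows", "arguments": {
  "commands": [
    {"x":0.0018,"y":0,"z":-0.0061,"wx":0,"wy":0,"wz":0,"grip":0.4},
    {"x":0.0022,"y":0,"z":-0.0059,"wx":0,"wy":0,"wz":0,"grip":0.4},
    {"x":0.0025,"y":0,"z":-0.0057,"wx":0,"wy":0,"wz":0,"grip":0.4},
    {"x":0.0028,"y":0,"z":-0.0054,"wx":0,"wy":0,"wz":0,"grip":0.4},
    {"x":0.003,"y":0,"z":-0.0052,"wx":0,"wy":0,"wz":0,"grip":0.4},
    {"x":0.0034,"y":0,"z":-0.0049,"wx":0,"wy":0,"wz":0,"grip":0.4},
    {"x":0,"y":0,"z":0,"wx":0,"wy":0,"wz":0,"grip":0.4}
  ]
}}

```text
clock: 10.82
eef_pos: [560.3, 13.1, 140.1]
eef_rot: [3.142, -0.001, -0.013]
wrist_force: [-0.8, -0.8, -1.2]
finger_gap: 45.5
```

Run:
```python
from h import *
st(); post('top7'); tilt('top7')
q=cv2.imread('pics/top7s.png'); cv2.imwrite('pics/z7.png',cv2.resize(q[150:240,200:320],None,fx=6,fy=6,interpolation=cv2.INTER_CUBIC))
```

```text
t 10.82 p [560.3  13.1 140.1] rpy [ 3.1416e+00 -6.0000e-04 -1.3300e-02] F [-0.8 -0.8 -1.2] M [0.03 0.26 0.02] gap 45.5
post [281 162  14   6  57] 675.9 line [8.4000e-02 9.9600e-01 6.6757e+02 9.1220e+00] ((668.2539672851562, 9.145198822021484), (38.03749465942383, 16.110502243041992), 86.19609832763672)
top 665 13 97.7 103.3 | top 675 7 89.4 92.4 | 
side 605 4 143.4 145.3 | side 615 5 140.1 141.6 | side 625 2 130.8 136.1 | side 635 4 123.4 126.0 | side 645 4 113.7 118.4 | side 655 3 108.8 111.6 | side 665 4 96.8 101.4 | side 675 2 88.9 89.3 |
```

View pics/z7.png

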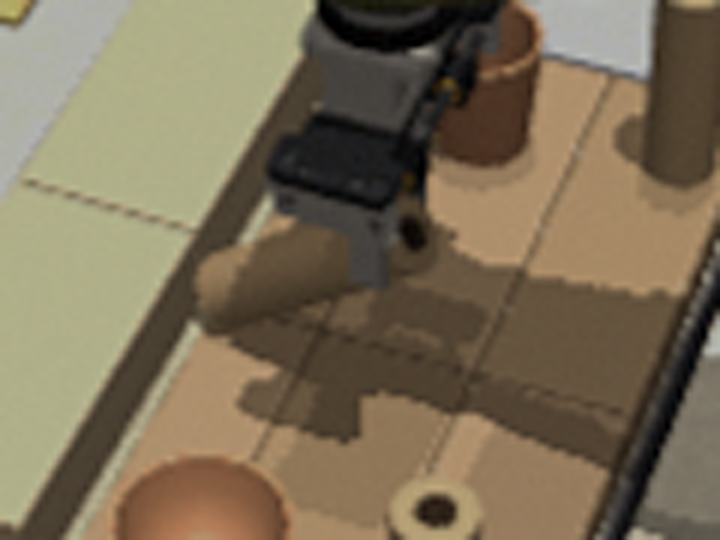

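>>> {"name": "play_rows", "arguments": {
  "commands": [
    {"x":0.004,"y":0,"z":-0.0046,"wx":0,"wy":0,"wz":0,"grip":0.4},
    {"x":0.0043,"y":0,"z":-0.0043,"wx":0,"wy":0,"wz":0,"grip":0.4},
    {"x":0.0045,"y":0,"z":-0.004,"wx":0,"wy":0,"wz":0,"grip":0.4},
    {"x":0.0046,"y":0,"z":-0.0037,"wx":0,"wy":0,"wz":0,"grip":0.4}
  ]
}}

```text
clock: 11.42
eef_pos: [577.7, 12.9, 156.6]
eef_rot: [3.142, -0.0, -0.013]
wrist_force: [-0.5, 0.9, -1.6]
finger_gap: 45.8
```

>>> {"name": "play_rows", "arguments": {
  "commands": [
    {"x":0.0049,"y":0,"z":-0.0034,"wx":0,"wy":0,"wz":0,"grip":0.4},
    {"x":0.0052,"y":0,"z":-0.003,"wx":0,"wy":0,"wz":0,"grip":0.4},
    {"x":0.0054,"y":0,"z":-0.0027,"wx":0,"wy":0,"wz":0,"grip":0.4},
    {"x":0,"y":0,"z":0,"wx":0,"wy":0,"wz":0,"grip":0.4}
  ]
}}

```text
clock: 11.92
eef_pos: [593.3, 12.7, 165.6]
eef_rot: [3.142, -0.001, -0.013]
wrist_force: [0.1, 0.3, -1.0]
finger_gap: 45.7
```

Run:
```python
from h import *
st(); post('top8'); tilt('top8')
q=cv2.imread('pics/top8s.png'); cv2.imwrite('pics/z8.png',cv2.resize(q[150:240,200:320],None,fx=6,fy=6,interpolation=cv2.INTER_CUBIC))
```

```text
t 11.93 p [593.3  12.7 165.6] rpy [ 3.1416e+00 -6.0000e-04 -1.3300e-02] F [ 0.1  0.3 -1. ] M [-0.03  0.12 -0.  ] gap 45.7Traceback (most recent call last):
  File "<stdin>", line 2, in <module>
  File "h.py", line 23, in post
    n,l,s,c=cv2.connectedComponentsWithStats(m.astype(np.uint8)); k=1+np.argmax(s[1:,4]); X=P[l==k]
                                                                      ~~~~~~~~~^^^^^^^^^
    return _wrapfunc(a, 'argmax', axis=axis, out=out, **kwds)
    return bound(*args, **kwds)
ValueError: attempt to get argmax of an empty sequence
```

Run:
```python
from h import *
p,d=look('side','s8'); P=pts('side',d)
m=(abs(P[...,1]-10)<8)&(P[...,0]>585)&(P[...,0]<690)&(P[...,2]>40)&(P[...,2]<300); X=P[m]
for a in range(590,690,8):
    t=X[(X[:,0]>=a)&(X[:,0]<a+8)]
    if len(t): print(a+4,len(t),t[:,2].round(0))
cv2.imwrite('pics/z8.png',cv2.resize(p[150:240,200:320,::-1],None,fx=6,fy=6,interpolation=cv2.INTER_CUBIC))
```

```text
594 12 [202. 195. 197. 191. 196.  52.  61.  50.  49.  50.  55.  50.]
602 8 [56. 54. 51. 55. 55. 51. 48. 50.]
610 7 [56. 53. 53. 53. 51. 44. 52.]
618 10 [171.  60.  53.  54.  51.  56.  57.  52.  53.  52.]
626 9 [166. 163. 157.  56.  50.  50.  52.  51.  47.]
634 6 [155. 141.  61.  50.  46.  49.]
642 9 [144. 144. 141. 139. 133.  48.  54.  48.  49.]
650 3 [132. 127. 127.]
658 3 [110. 107. 114.]
666 3 [101.  99.  95.]
674 4 [91. 88. 81. 88.]
682 24 [121. 116. 118. 110. 110. 116. 109. 113. 106. 102. 102.  97. 100.  96.
  96.  86.  91.  78.  82.  84.  70.  77.  68.  58.]
690 7 [121. 119. 113. 118. 110. 117. 114.]
```

View pics/z8.png

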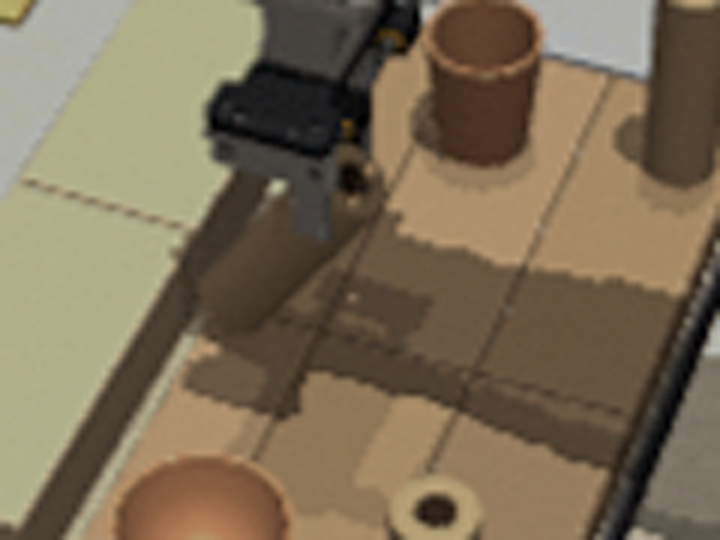

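>>> {"name": "play_rows", "arguments": {
  "commands": [
    {"x":0.0062,"y":0,"z":-0.0023,"wx":0,"wy":0,"wz":0,"grip":0.4},
    {"x":0.0064,"y":0,"z":-0.002,"wx":0,"wy":0,"wz":0,"grip":0.4}
  ]
}}

```text
clock: 12.28
eef_pos: [605.9, 12.5, 170.0]
eef_rot: [-3.142, -0.0, -0.013]
wrist_force: [-1.8, 0.4, 0.0]
finger_gap: 46.0
```

>>> {"name": "play_rows", "arguments": {
  "commands": [
    {"x":0.0063,"y":0,"z":-0.0016,"wx":0,"wy":0,"wz":0,"grip":0.4},
    {"x":0.0063,"y":0,"z":-0.0012,"wx":0,"wy":0,"wz":0,"grip":0.4}
  ]
}}

```text
clock: 12.52
eef_pos: [618.6, 12.4, 172.8]
eef_rot: [-3.142, -0.0, -0.013]
wrist_force: [-0.7, -0.3, 0.9]
finger_gap: 45.9
```

```bash
cat >> h.py <<'E'
def s(f):
    st()
    p,d=look('side',f); P=pts('side',d)
    m=(abs(P[...,1]-10)<8)&(P[...,0]>585)&(P[...,0]<690)&(P[...,2]>65)&(P[...,2]<300); X=P[m]
    for a in range(100-36,210,10):
        t=X[(X[:,2]>=a)&(X[:,2]<a+10)]
        if len(t): print(a+5,t[:,0].min().round(1),np.sort(t[:,0])[:6].round(0))
    cv2.imwrite('pics/z'+f+'.png',cv2.resize(p[150:240,200:320,::-1],None,fx=6,fy=6,interpolation=cv2.INTER_CUBIC))
E
python3 -c "
from h import *
s('s9')"
```

```text
t 12.53 p [618.6  12.4 172.8] rpy [-3.1416e+00 -3.0000e-04 -1.3400e-02] F [-0.7 -0.3  0.9] M [ 0.07  0.34 -0.01] gap 45.9
69 631.7 [632. 635. 682. 683.]
79 675.9 [676. 680. 681. 681. 682.]
89 627.1 [627. 678. 680. 680. 681. 683.]
99 621.0 [621. 670. 678. 679. 679. 683.]
109 678.9 [679. 681. 681. 688.]
119 677.6 [678. 678. 680. 681. 682. 683.]
129 612.1 [612.]
139 608.0 [608. 655.]
149 603.8 [604. 651. 652.]
159 602.2 [602. 647.]
179 595.9 [596.]
189 590.3 [590. 594. 595. 598. 599. 599.]
199 589.0 [589. 592. 592. 594. 596. 598.]
209 605.8 [606. 615. 617. 618. 620. 620.]
```

View pics/zs9.png

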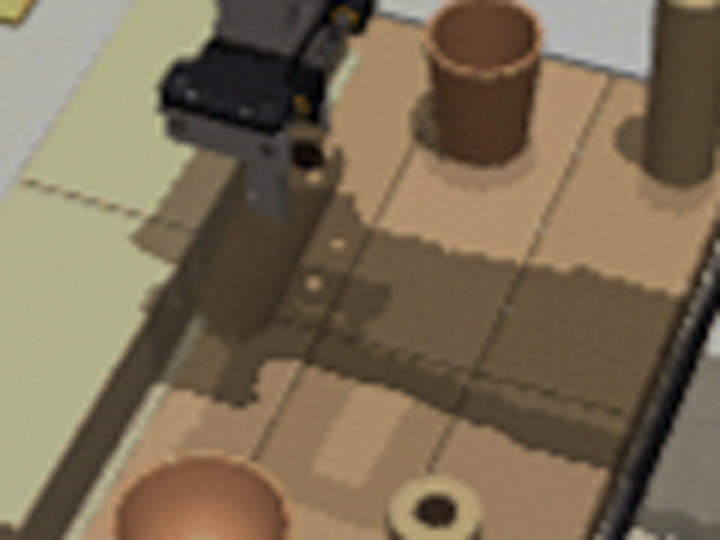

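>>> {"name": "play_rows", "arguments": {
  "commands": [
    {"x":0.005,"y":0,"z":-0.0007,"wx":0,"wy":0,"wz":0,"grip":0.4},
    {"x":0.005,"y":0,"z":-0.0005,"wx":0,"wy":0,"wz":0,"grip":0.4},
    {"x":0.005,"y":0,"z":-0.0003,"wx":0,"wy":0,"wz":0,"grip":0.4}
  ]
}}

```text
clock: 12.95
eef_pos: [633.4, 12.2, 174.1]
eef_rot: [3.142, -0.0, -0.013]
wrist_force: [-0.5, -0.3, 1.4]
finger_gap: 45.7
```

>>> {"name": "play_rows", "arguments": {
  "commands": [
    {"x":0.004,"y":0,"z":0,"wx":0,"wy":0,"wz":0,"grip":0.4},
    {"x":0.004,"y":0,"z":0.0002,"wx":0,"wy":0,"wz":0,"grip":0.4}
  ]
}}

```text
clock: 13.2
eef_pos: [641.4, 12.0, 174.0]
eef_rot: [-3.142, -0.0, -0.013]
wrist_force: [-1.1, 0.2, 2.6]
finger_gap: 45.7
```

>>> {"name": "play_rows", "arguments": {
  "commands": [
    {"x":0.004,"y":0,"z":0.0002,"wx":0,"wy":0,"wz":0,"grip":0.4},
    {"x":0.003,"y":0,"z":0.0003,"wx":0,"wy":0,"wz":0,"grip":0.4}
  ]
}}

```text
clock: 13.45
eef_pos: [648.4, 12.0, 173.5]
eef_rot: [3.142, -0.0, -0.013]
wrist_force: [-1.1, -1.2, 4.0]
finger_gap: 45.7
```

```bash
python3 -c "
from h import *
s('s10')"
```

```text
t 13.45 p [648.4  12.  173.5] rpy [ 3.1416e+00 -5.0000e-04 -1.3300e-02] F [-1.1 -1.2  4. ] M [0.07 0.16 0.01] gap 45.7
69 633.0 [633. 636. 681.]
79 631.3 [631. 632. 680. 683.]
89 631.1 [631. 632. 634. 681. 681. 681.]
99 630.5 [631. 631. 631. 631. 632. 676.]
109 630.1 [630. 631. 678. 679. 680. 682.]
119 629.8 [630. 631. 683. 684. 684. 686.]
129 626.1 [626. 626. 627. 628. 628.]
139 627.4 [627. 630.]
149 625.8 [626. 626. 628.]
159 624.3 [624. 625. 625. 626.]
169 624.1 [624. 625.]
179 620.8 [621. 623.]
189 621.0 [621. 621.]
199 621.7 [622. 623. 623. 623. 624. 624.]
209 626.4 [626. 628. 628. 630. 633. 633.]
```

View pics/zs10.png

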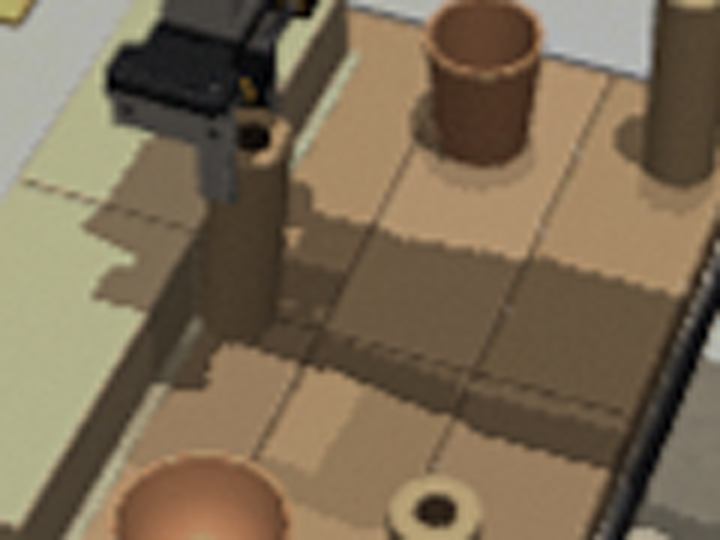

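>>> {"name": "play_rows", "arguments": {
  "commands": [
    {"x":0.003,"y":0,"z":0,"wx":0,"wy":0,"wz":0,"grip":0.4},
    {"x":0.003,"y":0,"z":0,"wx":0,"wy":0,"wz":0,"grip":0.4}
  ]
}}

```text
clock: 13.75
eef_pos: [654.1, 11.9, 173.0]
eef_rot: [-3.142, 0.001, -0.013]
wrist_force: [0.2, -0.0, -0.7]
finger_gap: 45.5
```

>>> {"name": "play_rows", "arguments": {
  "commands": [
    {"x":0.002,"y":0,"z":0.0002,"wx":0,"wy":0,"wz":0,"grip":0.4},
    {"x":0.002,"y":0,"z":0.0002,"wx":0,"wy":0,"wz":0,"grip":0.4}
  ]
}}

```text
clock: 14.0
eef_pos: [658.1, 11.8, 172.6]
eef_rot: [-3.142, 0.001, -0.013]
wrist_force: [-0.7, -0.5, -1.3]
finger_gap: 46.1
```

```bash
python3 -c "
from h import *
s('s11')"
```

```text
t 14.0 p [658.1  11.8 172.6] rpy [-3.1416e+00  6.0000e-04 -1.3400e-02] F [-0.7 -0.5 -1.3] M [0.04 0.11 0.02] gap 46.1
69 639.5 [639. 680. 680.]
79 631.8 [632. 633. 635. 635. 637. 681.]
89 633.5 [633. 634. 635. 635. 681.]
99 631.6 [632. 634. 635. 635. 680. 681.]
109 631.3 [631. 634. 634. 638. 688.]
119 630.8 [631. 633. 634. 682. 686. 687.]
129 630.9 [631. 631. 634. 635.]
139 631.6 [632. 632. 633. 633. 634.]
149 630.7 [631. 632. 632. 676.]
159 631.3 [631. 632. 633. 633. 634.]
169 631.5 [631. 632.]
179 630.0 [630. 631. 631. 633.]
189 630.8 [631. 631.]
199 629.0 [629. 631. 631. 632. 632. 633.]
209 635.0 [635. 635. 641. 643. 646. 653.]
```

>>> {"name": "play_rows", "arguments": {
  "commands": [
    {"x":0.001,"y":0,"z":0.0001,"wx":0,"wy":0,"wz":0,"grip":0.4},
    {"x":0.001,"y":0,"z":0.0001,"wx":0,"wy":0,"wz":0,"grip":0.4}
  ]
}}

```text
clock: 14.3
eef_pos: [659.9, 11.8, 172.4]
eef_rot: [-3.142, 0.001, -0.013]
wrist_force: [-0.9, 0.3, -2.9]
finger_gap: 46.0
```

>>> {"name": "play_rows", "arguments": {
  "commands": [
    {"x":0.001,"y":0,"z":0,"wx":0,"wy":0,"wz":0,"grip":0.4}
  ]
}}

```text
clock: 14.42
eef_pos: [661.0, 11.8, 172.5]
eef_rot: [-3.142, 0.001, -0.013]
wrist_force: [-0.7, 0.4, -4.5]
finger_gap: 45.9
```

>>> {"name": "play_rows", "arguments": {
  "commands": [
    {"x":0.001,"y":0,"z":0,"wx":0,"wy":0,"wz":0,"grip":0.4}
  ]
}}

```text
clock: 14.55
eef_pos: [662.0, 11.8, 172.6]
eef_rot: [-3.142, 0.0, -0.013]
wrist_force: [-0.6, 0.3, -4.0]
finger_gap: 45.7
```

>>> {"name": "play_rows", "arguments": {
  "commands": [
    {"x":0.001,"y":0,"z":0,"wx":0,"wy":0,"wz":0,"grip":0.4}
  ]
}}

```text
clock: 14.68
eef_pos: [663.0, 11.8, 172.7]
eef_rot: [-3.142, 0.0, -0.013]
wrist_force: [-0.4, -0.7, -3.6]
finger_gap: 45.9
```

```bash
python3 -c "
from h import *
s('s12')"
```

```text
t 14.68 p [663.   11.8 172.7] rpy [-3.1416e+00  2.0000e-04 -1.3400e-02] F [-0.4 -0.7 -3.6] M [-0.01  0.24 -0.03] gap 45.9
69 633.8 [634. 635. 636. 681. 682.]
79 631.7 [632. 635. 635. 679.]
89 632.0 [632. 634. 636. 636. 636. 636.]
99 633.9 [634. 635. 635.]
109 635.2 [635. 637. 683.]
119 632.9 [633. 634. 635. 681. 683. 684.]
129 634.2 [634. 635. 637.]
139 633.8 [634. 636. 637. 639. 640.]
149 633.0 [633. 634. 643.]
159 634.8 [635. 636. 636. 638.]
169 635.7 [636. 637. 638. 639.]
179 632.9 [633. 635. 636. 637. 637.]
189 634.9 [635. 635. 636. 637. 663.]
199 637.1 [637. 638. 638. 640. 642. 643.]
209 634.3 [634. 636. 644. 646. 654. 657.]
```

View pics/zs12.png

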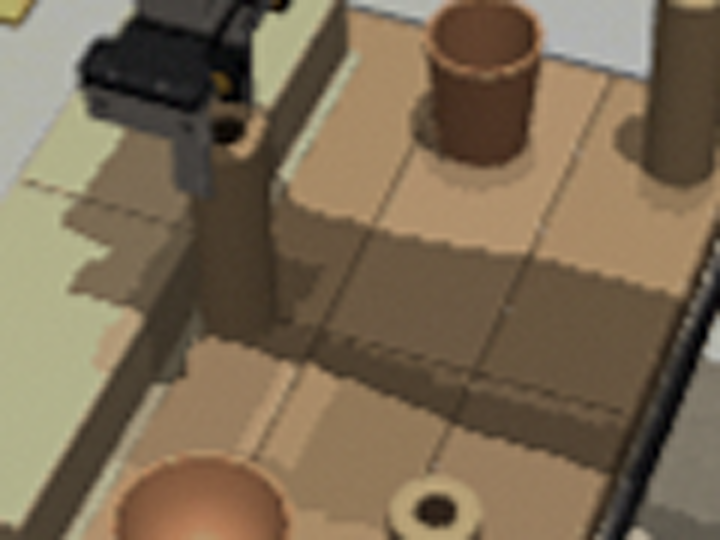

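The post is upright, but Fz of −4 N and a slight over-lean say I went 2–3 mm too far and am lifting a little. I ease back and down.

>>> {"name": "play_rows", "arguments": {
  "commands": [
    {"x":-0.001,"y":0,"z":0.0003,"wx":0,"wy":0,"wz":0,"grip":0.4},
    {"x":-0.001,"y":0,"z":0.0003,"wx":0,"wy":0,"wz":0,"grip":0.4},
    {"x":0,"y":0,"z":0,"wx":0,"wy":0,"wz":0,"grip":0.4}
  ]
}}

```text
clock: 15.1
eef_pos: [661.1, 11.8, 172.3]
eef_rot: [3.142, -0.0, -0.013]
wrist_force: [0.6, -0.1, -2.4]
finger_gap: 45.6
```

>>> {"name": "play_rows", "arguments": {
  "commands": [
    {"x":-0.0005,"y":0,"z":0.0003,"wx":0,"wy":0,"wz":0,"grip":0.4},
    {"x":0,"y":0,"z":0,"wx":0,"wy":0,"wz":0,"grip":0.4}
  ]
}}

```text
clock: 15.35
eef_pos: [660.8, 11.8, 172.3]
eef_rot: [3.142, -0.001, -0.013]
wrist_force: [0.9, 0.5, 0.5]
finger_gap: 45.8
```

```bash
python3 -c "
from h import *
s('s13')"
```

```text
t 15.35 p [660.8  11.8 172.3] rpy [ 3.1416e+00 -1.0000e-03 -1.3300e-02] F [0.9 0.5 0.5] M [ 0.01 -0.2   0.02] gap 45.8
69 632.9 [633. 634. 681. 681.]
79 633.2 [633. 634. 680.]
89 630.6 [631. 634. 634. 636. 679. 680.]
99 633.4 [633. 634. 635.]
109 632.7 [633. 634. 686. 689. 689.]
119 631.0 [631. 633. 634. 634. 636. 636.]
129 632.9 [633. 634. 635. 637.]
139 631.6 [632. 634. 636.]
149 634.0 [634. 634. 636. 637.]
159 631.9 [632. 632. 633. 639.]
169 631.7 [632. 634. 634.]
179 633.3 [633. 634.]
189 631.5 [631. 632. 634. 638.]
199 633.5 [633. 634. 634. 639. 639. 640.]
209 634.8 [635. 635. 643. 643. 645. 646.]
```

It is vertical and Fz is about 0. I release slowly.

>>> {"name": "play_rows", "arguments": {
  "commands": [
    {"x":0,"y":0,"z":0,"wx":0,"wy":0,"wz":0,"grip":0.47},
    {"x":0,"y":0,"z":0,"wx":0,"wy":0,"wz":0,"grip":0.49},
    {"x":0,"y":0,"z":0,"wx":0,"wy":0,"wz":0,"grip":0.5},
    {"x":0,"y":0,"z":0,"wx":0,"wy":0,"wz":0,"grip":0.52},
    {"x":0,"y":0,"z":0,"wx":0,"wy":0,"wz":0,"grip":0.55},
    {"x":0,"y":0,"z":0,"wx":0,"wy":0,"wz":0,"grip":0.6},
    {"x":0,"y":0,"z":0,"wx":0,"wy":0,"wz":0,"grip":0.7},
    {"x":0,"y":0,"z":0,"wx":0,"wy":0,"wz":0,"grip":0.8}
  ],
  "squeeze": 3
}}

```text
clock: 16.4
eef_pos: [660.6, 11.8, 171.9]
eef_rot: [-3.142, -0.0, -0.013]
wrist_force: [0.7, 0.7, -0.7]
finger_gap: 72.4
```

```bash
python3 -c "
from h import *
s('s14')"
```

```text
t 16.4 p [660.6  11.8 171.9] rpy [-3.1416 -0.     -0.0133] F [ 0.7  0.7 -0.7] M [ 0.01 -0.02  0.03] gap 72.4
69 633.0 [633. 635.]
79 631.5 [631. 633. 634. 636. 636. 636.]
89 633.0 [633. 635. 636. 636. 639. 680.]
99 632.2 [632. 634. 634. 683.]
109 635.5 [635. 636. 638. 638. 684. 687.]
119 631.0 [631. 633. 634. 636. 637. 683.]
129 631.4 [631. 635. 635. 637.]
139 632.5 [632. 633. 634. 640.]
149 633.1 [633. 634. 635. 635.]
159 633.8 [634. 634. 638.]
169 631.9 [632. 636. 636.]
179 631.2 [631. 633.]
189 633.4 [633. 634. 635.]
199 632.1 [632. 633. 634. 634. 634. 634.]
209 638.3 [638. 649. 653. 656. 658. 659.]
```

View pics/zs14.png

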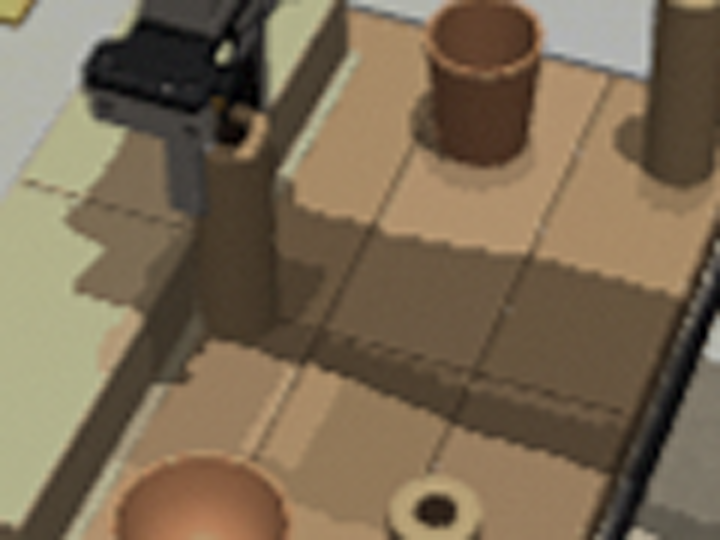

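It stands free. I open fully, rise clear, and draw back to look from above.

>>> {"name": "play_rows", "arguments": {
  "commands": [
    {"x":0,"y":0,"z":0,"wx":0,"wy":0,"wz":0,"grip":1},
    {"x":0,"y":0,"z":-0.005,"wx":0,"wy":0,"wz":0,"grip":1},
    {"x":0,"y":0,"z":-0.015,"wx":0,"wy":0,"wz":0,"grip":1},
    {"x":0,"y":0,"z":-0.03,"wx":0,"wy":0,"wz":0,"grip":1},
    {"x":0,"y":0,"z":-0.04,"wx":0,"wy":0,"wz":0,"grip":1},
    {"x":0,"y":0,"z":-0.04,"wx":0,"wy":0,"wz":0,"grip":1},
    {"x":-0.03,"y":0,"z":-0.01,"wx":0,"wy":0,"wz":0,"grip":1},
    {"x":-0.045,"y":0,"z":0,"wx":0,"wy":0,"wz":0,"grip":1},
    {"x":-0.045,"y":0,"z":0,"wx":0,"wy":0,"wz":0,"grip":1},
    {"x":-0.045,"y":0,"z":0,"wx":0,"wy":0,"wz":0,"grip":1},
    {"x":-0.045,"y":0,"z":0,"wx":0,"wy":0,"wz":0,"grip":1},
    {"x":-0.03,"y":0,"z":0,"wx":0,"wy":0,"wz":0,"grip":1},
    {"x":0,"y":0,"z":0,"wx":0,"wy":0,"wz":0,"grip":1}
  ]
}}

```text
clock: 18.08
eef_pos: [419.7, 15.0, 313.7]
eef_rot: [3.141, -0.003, -0.013]
wrist_force: [-0.3, -0.1, 1.0]
finger_gap: 93.9
```

Run:
```python
from h import *
s('s15')
p,d=look('top','t15'); P=pts('top',d); z=P[...,2]
m=(z>185)&(z<218)&(P[...,0]>600)&(P[...,0]<700)&(abs(P[...,1]-10)<50)
n,l,q,c=cv2.connectedComponentsWithStats(m.astype(np.uint8)); k=1+np.argmax(q[1:,4]); X=P[l==k]
u,v=c[k]; print('top disc px',c[k],q[k],'ray z200',ray('top',u,v,200).round(1),'z',np.median(X[:,2]),cv2.minEnclosingCircle(X[:,:2].astype(np.float32)))
cv2.imwrite('pics/t15v.png',cv2.resize(p[110:230,220:380,::-1],None,fx=5,fy=5,interpolation=cv2.INTER_CUBIC))
Ps=np.load('pics/s15.npz'); A=pts('side',Ps['d'])
m=(A[...,2]>185)&(A[...,2]<218)&(A[...,0]>600)&(A[...,0]<700)&(abs(A[...,1]-10)<50)
print('side top',A[m].mean(0),cv2.minEnclosingCircle(A[m][:,:2].astype(np.float32)))
m=(A[...,0]>620)&(A[...,0]<700)&(abs(A[...,1]-10)<50)
for a in range(70,205,15):
    for n,B in (('top',P),('side',A)):
        t=B[(abs(B[...,2]-a)<8)&(B[...,0]>600)&(B[...,0]<677)&(abs(B[...,1]-10)<40)]
        if len(t)>4: print(a,n,len(t),'ymax',np.percentile(t[:,1],97).round(1),'ymin',np.percentile(t[:,1],3).round(1),'xmin',np.percentile(t[:,0],5).round(1),end=' | ')
    print()
for nm,B in(('top',P),('side',A)):
    m=(B[...,2]>185)&(B[...,2]<215)&(B[...,0]>350)&(B[...,0]<500)
    n,l,q,c=cv2.connectedComponentsWithStats(m.astype(np.uint8))
    for k in range(1,n):
        if q[k,4]>80: print(nm,'tall',B[l==k].mean(0).round(1),q[k,4])
```

```text
t 18.07 p [419.7  15.  313.7] rpy [ 3.1415 -0.0033 -0.0133] F [-0.3 -0.1  1. ] M [0.01 0.02 0.04] gap 93.9
69 632.5 [633. 636. 681. 681.]
79 631.9 [632. 633. 635. 635. 680. 681.]
89 632.3 [632. 636. 683.]
99 632.0 [632. 632. 634. 634. 635.]
109 633.1 [633. 633. 636. 682. 687.]
119 631.6 [632. 632. 634. 635. 635. 683.]
129 633.1 [633. 634. 635. 635.]
139 632.7 [633. 633. 634.]
149 633.8 [634. 634. 635.]
159 631.9 [632. 633. 635.]
169 634.4 [634.]
179 632.0 [632. 634. 635. 637.]
189 631.4 [631. 634. 635. 635. 639. 678.]
199 633.4 [633. 634. 634. 635. 635. 635.]
209 635.4 [635. 640. 644. 644. 644. 646.]
top disc px [287.09623431 161.71966527] [279 153  17  18 239] ray z200 [654.5  10.3 200. ] z 200.61943718648376 ((655.7833862304688, 9.354949951171875), 23.58173370361328)
side top [653.34588962  16.60454335 199.30377469] ((652.8272705078125, 10.804607391357422), 27.4424991607666)
70 top 18 ymax 29.4 ymin -15.7 xmin 632.8 | 70 side 35 ymax 35.6 ymin 15.0 xmin 632.9 | 
85 top 15 ymax 29.6 ymin -11.4 xmin 633.2 | 85 side 47 ymax 36.1 ymin 13.0 xmin 633.6 | 
100 top 14 ymax 29.4 ymin -9.1 xmin 632.9 | 100 side 41 ymax 34.7 ymin 10.5 xmin 632.5 | 
115 top 14 ymax 28.1 ymin -11.0 xmin 633.5 | 115 side 45 ymax 36.8 ymin 8.0 xmin 634.0 | 
130 top 17 ymax 28.8 ymin -11.9 xmin 633.8 | 130 side 45 ymax 37.3 ymin 9.5 xmin 633.3 | 
145 top 17 ymax 31.4 ymin -7.7 xmin 632.6 | 145 side 43 ymax 37.4 ymin 6.2 xmin 632.8 | 
160 top 13 ymax 24.9 ymin -10.5 xmin 633.6 | 160 side 47 ymax 35.5 ymin 17.6 xmin 633.8 | 
175 top 19 ymax 30.9 ymin -9.9 xmin 632.5 | 175 side 45 ymax 36.8 ymin 13.8 xmin 632.3 | 
190 top 47 ymax 31.1 ymin -10.0 xmin 633.3 | 190 side 67 ymax 36.3 ymin -8.6 xmin 633.9 | 
top tall [458.3 216.5 199.8] 247
top tall [ 454.1 -198.3  200.4] 249
side tall [456.9 223.9 199.8] 193
```

View pics/t15v.png

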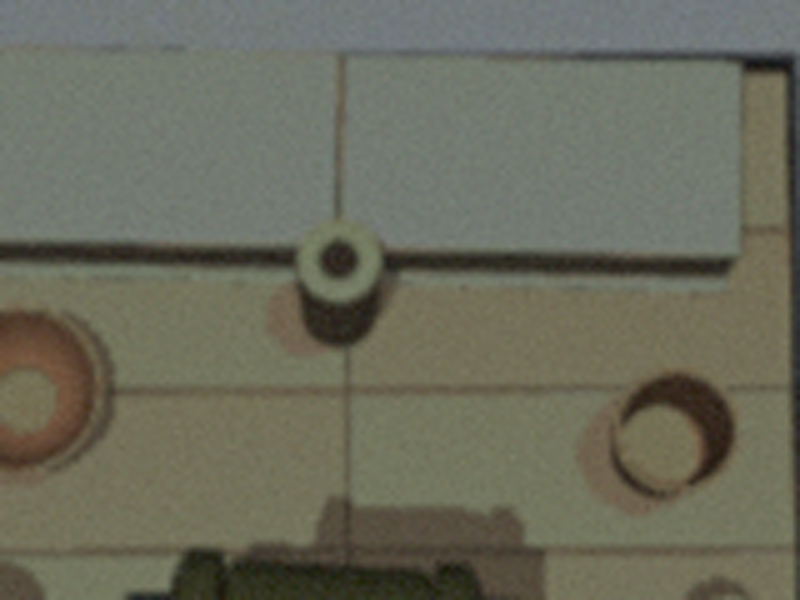

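View pics/zs15.png

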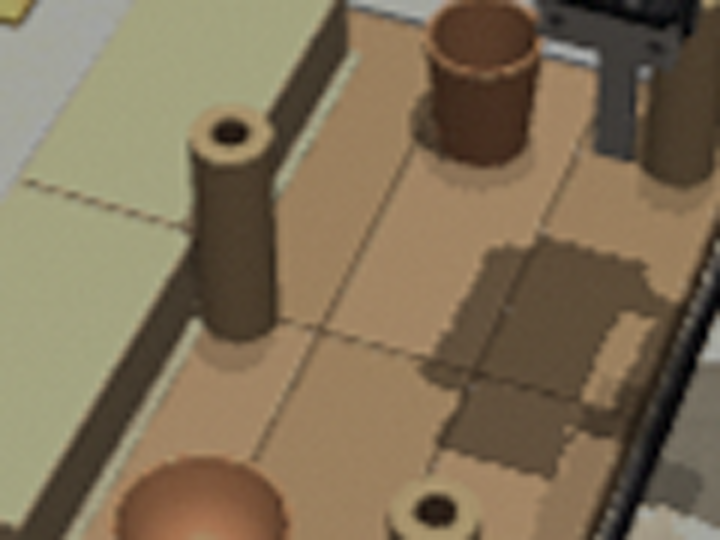

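The top view shows the post's disc at crop (340,260), in line with the joint at (341,55–220). In the side view it stands vertical. Post centre is about (655,10.3) against joint y of about 10.7, so it is within 1 mm. The kerb gap could be 0–1.5 mm, so I confirm contact with a low, gentle nudge near the foot, using shut fingers tilted forward.

>>> {"name": "play_rows", "arguments": {
  "commands": [
    {"x":0,"y":0,"z":0,"wx":0,"wy":8,"wz":0,"grip":0},
    {"x":0,"y":0,"z":0,"wx":0,"wy":8,"wz":0,"grip":0},
    {"x":0,"y":0,"z":0,"wx":0,"wy":8,"wz":0,"grip":0},
    {"x":0,"y":0,"z":0,"wx":0,"wy":8,"wz":0,"grip":0},
    {"x":0,"y":0,"z":0,"wx":0,"wy":8,"wz":0,"grip":0},
    {"x":0,"y":0,"z":0,"wx":0,"wy":0,"wz":0,"grip":0}
  ],
  "squeeze": 5
}}

```text
clock: 18.92
eef_pos: [420.2, 15.0, 311.7]
eef_rot: [-3.142, -0.698, -0.014]
wrist_force: [-0.8, -1.5, -0.3]
finger_gap: 37.2
```

Run:
```python
from h import *
q=st(); to([560,13.1,120],q); to([615,12.4,76],q);
```

```text
t 18.93 p [420.2  15.  311.7] rpy [-3.1415 -0.6976 -0.0135] F [-0.8 -1.5 -0.3] M [0.04 0.29 0.04] gap 37.2
tool shift mm [-16.   -0.  236.7] [[0.766, -0.013, 0.642], [-0.01, -1.0, -0.009], [0.642, -0.0, -0.766]]
tool shift mm [ -2.1  -0.  305.8] [[0.766, -0.013, 0.642], [-0.01, -1.0, -0.009], [0.642, -0.0, -0.766]]
```

>>> {"name": "play_rows", "arguments": {
  "commands": [
    {"x":-0.001,"y":0,"z":0.02,"wx":0,"wy":0,"wz":0,"grip":0},
    {"x":-0.003,"y":0,"z":0.04,"wx":0,"wy":0,"wz":0,"grip":0},
    {"x":-0.003,"y":0,"z":0.04,"wx":0,"wy":0,"wz":0,"grip":0},
    {"x":-0.003,"y":0,"z":0.04,"wx":0,"wy":0,"wz":0,"grip":0},
    {"x":-0.003,"y":0,"z":0.04,"wx":0,"wy":0,"wz":0,"grip":0},
    {"x":-0.003,"y":0,"z":0.035,"wx":0,"wy":0,"wz":0,"grip":0},
    {"x":0,"y":0,"z":0.022,"wx":0,"wy":0,"wz":0,"grip":0},
    {"x":0.004,"y":0,"z":0.03,"wx":0,"wy":0,"wz":0,"grip":0},
    {"x":0.003,"y":0,"z":0.02,"wx":0,"wy":0,"wz":0,"grip":0},
    {"x":0,"y":0,"z":0.007,"wx":0,"wy":0,"wz":0,"grip":0},
    {"x":0,"y":0,"z":0,"wx":0,"wy":0,"wz":0,"grip":0}
  ]
}}

```text
clock: 20.3
eef_pos: [602.9, 12.7, 80.2]
eef_rot: [-3.141, -0.696, -0.013]
wrist_force: [0.2, 0.1, 0.2]
finger_gap: 0.5
```

```bash
python3 -c "
from h import *
s('s16')" | head -1
```

```text
t 20.3 p [602.9  12.7  80.2] rpy [-3.1412 -0.6961 -0.0133] F [0.2 0.1 0.2] M [ 0.03  0.33 -0.  ] gap 0.5
```

View pics/zs16.png

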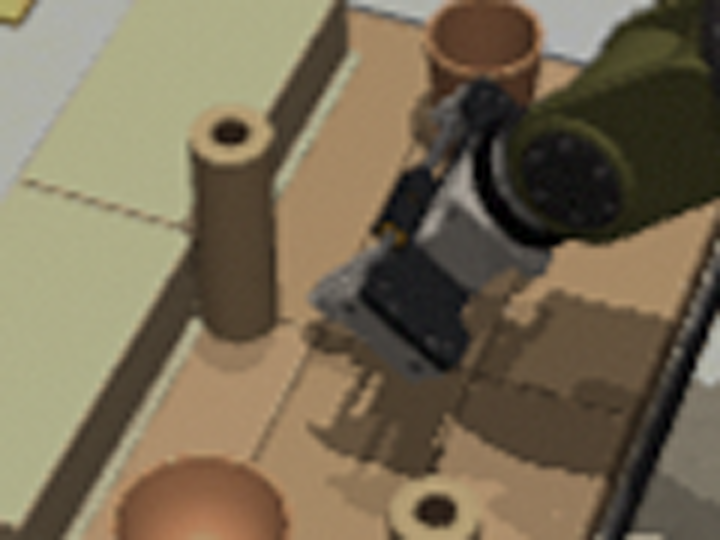

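>>> {"name": "play_rows", "arguments": {
  "commands": [
    {"x":0.0012,"y":0,"z":0.0049,"wx":0,"wy":0,"wz":0,"grip":0},
    {"x":0.0012,"y":0,"z":0.0049,"wx":0,"wy":0,"wz":0,"grip":0},
    {"x":0.0012,"y":0,"z":0.0049,"wx":0,"wy":0,"wz":0,"grip":0},
    {"x":0.0012,"y":0,"z":0.0049,"wx":0,"wy":0,"wz":0,"grip":0}
  ]
}}

```text
clock: 20.85
eef_pos: [619.2, 12.3, 68.8]
eef_rot: [3.142, -0.698, -0.013]
wrist_force: [-0.1, 0.4, -0.5]
finger_gap: 0.4
```

>>> {"name": "play_rows", "arguments": {
  "commands": [
    {"x":0.0008,"y":0,"z":0.0006,"wx":0,"wy":0,"wz":0,"grip":0},
    {"x":0.0008,"y":0,"z":0.0006,"wx":0,"wy":0,"wz":0,"grip":0}
  ]
}}

```text
clock: 21.1
eef_pos: [620.9, 12.3, 69.0]
eef_rot: [-3.142, -0.698, -0.013]
wrist_force: [1.1, -0.4, 0.3]
finger_gap: 0.4
```

>>> {"name": "play_rows", "arguments": {
  "commands": [
    {"x":0.0008,"y":0,"z":0.0006,"wx":0,"wy":0,"wz":0,"grip":0},
    {"x":0.0008,"y":0,"z":0.0006,"wx":0,"wy":0,"wz":0,"grip":0}
  ]
}}

```text
clock: 21.35
eef_pos: [623.0, 12.3, 69.2]
eef_rot: [3.142, -0.698, -0.013]
wrist_force: [-0.4, 1.4, 0.0]
finger_gap: 0.2
```

>>> {"name": "play_rows", "arguments": {
  "commands": [
    {"x":0.0008,"y":0,"z":0.0006,"wx":0,"wy":0,"wz":0,"grip":0}
  ]
}}

```text
clock: 21.48
eef_pos: [624.0, 12.3, 69.3]
eef_rot: [-3.142, -0.698, -0.013]
wrist_force: [-0.5, -0.0, -0.1]
finger_gap: 0.2
```

>>> {"name": "play_rows", "arguments": {
  "commands": [
    {"x":0.0008,"y":0,"z":0.0006,"wx":0,"wy":0,"wz":0,"grip":0}
  ]
}}

```text
clock: 21.6
eef_pos: [624.8, 12.3, 69.1]
eef_rot: [-3.142, -0.698, -0.013]
wrist_force: [-3.0, -0.5, 0.6]
finger_gap: 0.8
```

Touching (−3 N, at most sliding friction). I go on in smaller steps.

>>> {"name": "play_rows", "arguments": {
  "commands": [
    {"x":0.0004,"y":0,"z":0.0003,"wx":0,"wy":0,"wz":0,"grip":0}
  ]
}}

```text
clock: 21.72
eef_pos: [625.3, 12.3, 69.1]
eef_rot: [-3.142, -0.698, -0.013]
wrist_force: [-2.2, 0.5, 1.3]
finger_gap: 0.6
```

>>> {"name": "play_rows", "arguments": {
  "commands": [
    {"x":0.0003,"y":0,"z":0.0003,"wx":0,"wy":0,"wz":0,"grip":0}
  ]
}}

```text
clock: 21.85
eef_pos: [625.7, 12.3, 69.1]
eef_rot: [-3.142, -0.698, -0.013]
wrist_force: [-4.6, 0.1, 2.0]
finger_gap: 0.4
```

>>> {"name": "play_rows", "arguments": {
  "commands": [
    {"x":0.0003,"y":0,"z":0.0003,"wx":0,"wy":0,"wz":0,"grip":0}
  ]
}}

```text
clock: 21.98
eef_pos: [625.9, 12.3, 68.9]
eef_rot: [-3.141, -0.697, -0.013]
wrist_force: [-8.7, -0.6, 3.6]
finger_gap: 0.5
```

The force is firm at −8.7 N after about 1 mm of travel, so the post's side is on the bricks. I back straight off and look.

>>> {"name": "play_rows", "arguments": {
  "commands": [
    {"x":-0.0008,"y":0,"z":-0.0006,"wx":0,"wy":0,"wz":0,"grip":0},
    {"x":-0.0015,"y":0,"z":-0.0013,"wx":0,"wy":0,"wz":0,"grip":0},
    {"x":-0.006,"y":0,"z":-0.005,"wx":0,"wy":0,"wz":0,"grip":0},
    {"x":-0.012,"y":0,"z":-0.015,"wx":0,"wy":0,"wz":0,"grip":0},
    {"x":-0.012,"y":0,"z":-0.03,"wx":0,"wy":0,"wz":0,"grip":0},
    {"x":-0.005,"y":0,"z":-0.045,"wx":0,"wy":0,"wz":0,"grip":0},
    {"x":0,"y":0,"z":-0.045,"wx":0,"wy":0,"wz":0,"grip":0},
    {"x":0,"y":0,"z":-0.045,"wx":0,"wy":0,"wz":0,"grip":0},
    {"x":0,"y":0,"z":-0.045,"wx":0,"wy":0,"wz":0,"grip":0},
    {"x":0,"y":0,"z":-0.045,"wx":0,"wy":-6,"wz":0,"grip":0},
    {"x":0,"y":0,"z":-0.02,"wx":0,"wy":-6,"wz":0,"grip":0},
    {"x":0,"y":0,"z":0,"wx":0,"wy":0,"wz":0,"grip":0}
  ]
}}

```text
clock: 23.48
eef_pos: [409.0, 15.2, 275.5]
eef_rot: [-3.141, -0.492, -0.013]
wrist_force: [-0.1, -0.4, -0.7]
finger_gap: 0.4
```

Run:
```python
from h import *
s('s17')
p,d=look('top','t17'); P=pts('top',d); z=P[...,2]
m=(z>185)&(z<218)&(P[...,0]>600)&(P[...,0]<700)&(abs(P[...,1]-10)<50)
n,l,q,c=cv2.connectedComponentsWithStats(m.astype(np.uint8)); k=1+np.argmax(q[1:,4]); X=P[l==k]
u,v=c[k]; print('top disc px',c[k],q[k],'ray z200',ray('top',u,v,200).round(1),cv2.minEnclosingCircle(X[:,:2].astype(np.float32)))
D0=np.load('pics/top0.npz')['p'].astype(int); 
b=np.hstack([cv2.resize(p[110:265,190:390],(400,310)),cv2.resize(D0[110:265,190:390].astype(np.uint8),(400,310))])
cv2.imwrite('pics/t17v.png',b[:,:,::-1])
for nm,B in(('top',P),('side',pts('side',np.load('pics/s17.npz')['d']))):
    m=(B[...,2]>185)&(B[...,2]<215)&(B[...,0]>350)&(B[...,0]<500)
    n,l,q,c=cv2.connectedComponentsWithStats(m.astype(np.uint8))
    for k in range(1,n):
        if q[k,4]>80: print(nm,'tall',B[l==k].mean(0).round(1),q[k,4])
```

```text
t 23.48 p [409.   15.2 275.5] rpy [-3.1415 -0.4923 -0.0129] F [-0.1 -0.4 -0.7] M [-0.02  0.22  0.01] gap 0.4
69 633.1 [633. 634. 635. 636. 636. 637.]
79 634.8 [635. 636. 636.]
89 634.5 [634. 638.]
99 635.6 [636. 636. 636. 639.]
109 634.6 [635. 635. 635. 636. 685. 686.]
119 633.2 [633. 634. 635. 635. 682. 684.]
139 633.7 [634. 634. 635. 638.]
159 632.4 [632. 635. 637.]
169 634.2 [634. 635. 636.]
179 633.5 [634. 635. 635. 637.]
189 634.6 [635. 635. 635. 636. 636. 639.]
199 634.2 [634. 635. 637. 637. 638. 642.]
209 633.9 [634. 637. 638. 640. 641. 643.]
top disc px [287.17573222 161.31380753] [279 153  17  18 239] ray z200 [655.6  10.1 200. ] ((656.2902221679688, 10.049732208251953), 23.08378028869629)
top tall [458.6 216.7 200.3] 242
top tall [ 454.2 -198.3  200.5] 247
side tall [ 456.4 -192.6  199.3] 117
side tall [456.8 223.6 200. ] 192
```

View pics/t17v.png

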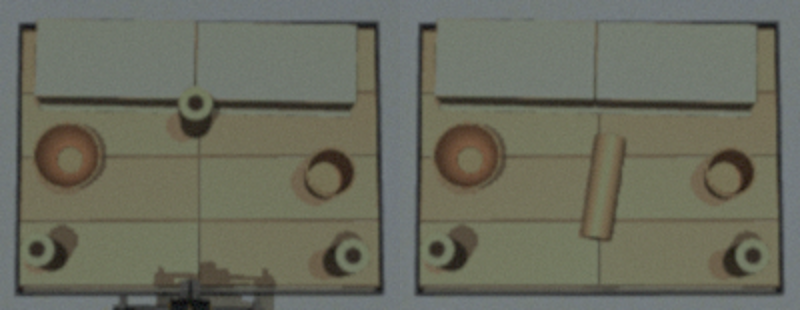

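View pics/zs17.png

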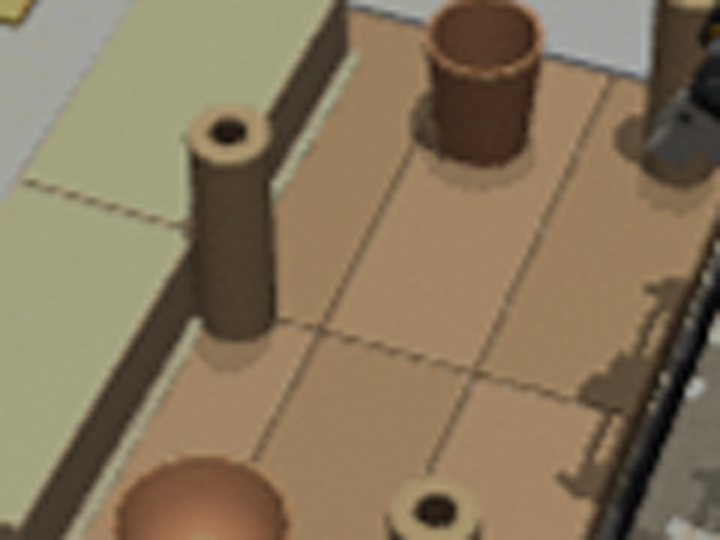

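The post stands vertical. Its disc is at left panel (196,104), on the joint line (197, 20–95) and against the kerb. The bowl, cup and both standing posts match the first picture, and the arm is clear. I hand in.

```bash
python3 -c "
from cell import manip
print(manip.sign_off())"
```

```text
the job is handed in; nothing more can be done
None
```

The third post is standing upright and free on its flat end, its side against the kerb at the joint between the two bricks. The job was handed in at about 23.5 s of the 48 s allowed.

**How it was done**
- I gripped the lying post near its near end, squared it to the kerb and slid it flat.
- I kept pushing until its end butted on the bricks, where the force jumped from about 5 N to 12 N and motion stopped.
- I then raised the near end, letting the post pivot in a light 7 N grip, eased it down and released it.
- I finished with a gentle low nudge from shut fingers. It moved the post about 1 mm and stopped firm at about 9 N.

**Last checks**
- **Upright:** the post is vertical within the depth noise, and its top is at about z 200 mm.
- **Position:** it is centred about 0.6 mm from the brick joint. Its near side is at x about 634 mm, which puts the far side at the kerb face (camera about 679 mm).
- **Other things:** in the last pictures the two standing posts measure where they were at the start, and the bowl and cup look unmoved. The arm passed well above the bench, but I did not measure the bench items again.

**What was off or unsettled**
- **Over-lean:** I briefly took the post about 1° past upright, lifting it slightly with about 4 N. I eased it back before releasing.
- **Kerb contact:** during the raise the force against the kerb was sometimes near zero. The pictures showed the foot at the kerb to within 2–3 mm then, but touch did not confirm it throughout.
- **Camera disagreement:** the camera and the arm differed by about 1 mm in y.

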